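# Post the cartons down dispatch lane 4

## Task

Turn the chute's lane selector dial to 4, then send every slim carton on the bench through the chute's spring flap, pushing each one in along the loading deck so that it opens the flap itself and drops into the tray below. When the last one is down, park the dial back on 0, and leave the other things on the bench where they are.

Things in the scene. Friction and masses are not known exactly. Their poses are not given: they have to be found in the camera images.
- mouth (a point): Middle of the mouth of the fixed dispatch chute, at loading deck level, in the plane of the mouth's front. x points level into the chute, away from the robot; z up. The mouth is 124 mm wide, 64 mm high; its dark frame reaches 74 mm above the deck and 104 mm to each side. Behind it the chute has a clear hood of the same height. Beyond, 100 to 320 mm below deck level, is a long open-topped catch tray sloping away.
- deck (a point): Middle of the top of the chute's flat metal loading deck, in front of the mouth; same axes as the mouth. The deck is 185 mm long (x), 180 mm wide, 140 mm above the bench; its far edge is 15 mm short of the mouth. There a slick metal ramp falls at 45 degrees into the chute: a carton pushed somewhat more than half its length over that edge tips and slides by itself into the tray.
- flap (a joint): Dark flap, 118 mm wide and 60 mm tall, that closes the chute's mouth; hinged along its top edge 18 mm inside the mouth's front, opens inward only, pushed by the carton itself. rad: 0 closed, hanging upright; up to 1.5 when open. A light spring (about 0.016 N m closed, 0.08 N m fully open) shuts it.
- dial (a joint): Lane selector dial of the chute: black knob on an upright axis on a grey box 130 x 130 x 30 mm. Click stops 0 to 6, 0.4 rad apart (0 rad is stop 0, 1.6 rad stop 4), growing clockwise seen from above. It springs to the nearest stop when let go; a click takes about 0.05 N m. The white mark points to the number on the box: 0 at its left, 3 away from the robot, 6 at its right.
- dial_grip (a point): Middle of the knob's grip bar, on the dial's axis, about 53 mm above the bench. The bar is 66 mm long, 18 mm thick and 32 mm high (from 37 to 69 mm above the bench); below it is a disc of 41 mm radius whose top is 37 mm above the bench. x points along the bar to the white-marked pointer end and turns with the knob, z up.
- c1_mid (a point): Slim closed brown cardboard carton for dispatch, 140 x 60 x 50 mm (x along its length, y across, z up), about 0.25 kg. Point: its centre, 25 mm above its underside. May be absent.
- c2_mid (a point): Slim closed brown cardboard carton for dispatch, 130 x 64 x 46 mm (x along its length, y across, z up), about 0.25 kg. Point: its centre, 23 mm above its underside. May be absent.
- c3_mid (a point): Slim closed brown cardboard carton for dispatch, 120 x 56 x 50 mm (x along its length, y across, z up), about 0.25 kg. Point: its centre, 25 mm above its underside. May be absent.
- c4_mid (a point): Slim closed brown cardboard carton for dispatch, 136 x 56 x 44 mm (x along its length, y across, z up), about 0.25 kg. Point: its centre, 22 mm above its underside. May be absent.
- printer: Bystander, to be left alone. Black handheld label printer, about 200 mm long, lying on the bench; its middle.
- label_roll: Bystander, to be left alone. White roll of labels standing on end, 64 mm across, 45 mm high; underside centre.
- tape_roll: Bystander, to be left alone. Roll of amber packing tape lying flat, 90 mm across, 48 mm high; underside centre.
- cutter: Bystander, to be left alone. Metal box cutter, 140 mm long, lying flat; underside centre.
- marker: Bystander, to be left alone. Black marker pen, 130 mm long, lying flat; underside centre.
- big_carton: Bystander, to be left alone. Large closed carton 200 x 150 x 110 mm, not for this chute; underside centre.

How it is judged (in metres and radians):
On the way, in this order (a step that is already met when the one before it is completed fails the run):
1. the dial stands on 4 (value of joint dial between 1.45 and 1.75 rad), for 0.3 s.
2. every carton has gone down the chute into the tray (z of each of c1_mid, c2_mid, c3_mid, c4_mid in the frame of mouth below -0.07 m and x of c1_mid in the frame of mouth between 0.13 and 0.72 m and y of c1_mid in the frame of mouth between -0.18 and 0.18 m and x of c2_mid in the frame of mouth between 0.13 and 0.72 m and y of c2_mid in the frame of mouth between -0.18 and 0.18 m and x of c3_mid in the frame of mouth between 0.13 and 0.72 m and y of c3_mid in the frame of mouth between -0.18 and 0.18 m and x of c4_mid in the frame of mouth between 0.13 and 0.72 m and y of c4_mid in the frame of mouth between -0.18 and 0.18 m), for 0.2 s.
3. the dial is parked back on 0 (value of joint dial below 0.15 rad), for 0.3 s.
At the end, for the whole second after the job is handed in: Every carton's centre lies in the catch tray, at least 130 mm beyond the mouth and 70 mm below the loading deck; the dial is on 0 (below 0.15 rad) and the flap has swung shut (below 0.2 rad) (all of step 2 and value of joint dial below 0.15 rad and value of joint flap below 0.2 rad); the robot touches nothing.
It fails at once if a carton goes through the chute's mouth while the dial is not on 4 (not (value of joint dial between 1.45 and 1.75 rad) and ((x of c1_mid in the frame of mouth between 0.02 and 0.12 m and z of c1_mid in the frame of mouth above -0.065 m) or (x of c2_mid in the frame of mouth between 0.02 and 0.12 m and z of c2_mid in the frame of mouth above -0.065 m) or (x of c3_mid in the frame of mouth between 0.02 and 0.12 m and z of c3_mid in the frame of mouth above -0.065 m) or (x of c4_mid in the frame of mouth between 0.02 and 0.12 m and z of c4_mid in the frame of mouth above -0.065 m))).
It fails at once if a carton is carried over the hood into the tray instead of through the flap ((x of c1_mid in the frame of mouth above 0.03 m and z of c1_mid in the frame of mouth above 0.08 m and y of c1_mid in the frame of mouth between -0.2 and 0.2 m) or (x of c2_mid in the frame of mouth above 0.03 m and z of c2_mid in the frame of mouth above 0.08 m and y of c2_mid in the frame of mouth between -0.2 and 0.2 m) or (x of c3_mid in the frame of mouth above 0.03 m and z of c3_mid in the frame of mouth above 0.08 m and y of c3_mid in the frame of mouth between -0.2 and 0.2 m) or (x of c4_mid in the frame of mouth above 0.03 m and z of c4_mid in the frame of mouth above 0.08 m and y of c4_mid in the frame of mouth between -0.2 and 0.2 m)).
It fails at once if one of the other things on the bench is moved more than 40 mm (distance of any of printer, label_roll, tape_roll, cutter, marker, big_carton from where it was at the start of the episode above 0.04 m).
Of c1, c2, c3, c4 only 3 to 4 are there at a start; the rules pass over those that are not, and their reading is None.
At some moment in a run one of c1, c2, c3, c4 may be knocked a few centimetres aside while the robot is not near it.
Once in a run the grip may slacken for a moment while it holds something.
It also fails if it takes over 210 s, if anything falls off the work surface, if the arm or the gripper's body presses on something with over 40 N, if the wrist force passes 120 N, or if a joint passes its speed limit or range.

## Robot

A 6-joint arm with a two-finger parallel gripper is mounted at the origin on the work surface. World frame = base frame: x ahead of the robot, y to its left, z up, the work surface at z = 0. Lengths are in m, angles in degrees, forces in N, time in s.
With the tool pointing down it reaches from about 0.3 to 0.875 m from the base axis. Payload 4.2 kg.
Tool frame: the origin (TCP) lies at the very end of the fingers, on their centre line; the grasp point (between the pads) lies 19 mm behind it; z points along the fingers, y is the direction in which the jaws open and shut (so a half turn about z gives the same grasp; the last joint's range is limited). The gripper opens to 85 mm and grips with 20 to 120 N. Pads are 22 mm wide; open, the fingers measure 114 mm over their backs; the gripper's body (76 mm by 85 mm) begins 54 mm behind the grasp point. The pads swing forward as they close: fully open they stand 13 mm farther back than shut.
Start: joints at [-71.047, 18.312, 89.639, -0, 72.044, -1.146], TCP at [0.198, -0.54, 0.231] pointing down, gripper open.
Joint ranges: [-177.97, 177.97], [-48.28, 115.42], [12.27, 149.76], [-77.06, 257.06], [2.81, 150.46], [-146.56, 146.56]. Speed limits (degrees/s): [147.25, 147.25, 180, 180, 180, 180].

## Interface

Orientations are given as a 3x3 rotation matrix whose columns are the frame's x, y, z axes.
In Python, from rig import * gives the robot as it stands.
- The arm moves only by the tool carry_out, never from a script. Its argument "targets" is a list of rows, each an object of numbers: "fingers": the opening, from -1 (shut) to 1 (fully open); "tx", "ty", "tz": the shift along the tool's x, y, z in m; "wx", "wy", "wz": the turn, a rotation vector about the tool's x, y, z in rad. A call has 1 to 10 rows; each row is the pose to reach, as a shift and turn from the pose commanded when the call began, along the tool's axes at that moment; what a row does not reach only later rows make up. A row lasts 1/10 s, in which the tool goes at most 50 mm and 8.59 degrees, less where a joint would pass 70% of its speed; a pose out of reach is approached as far as the arm can. A call with a gripper value outside its range is refused whole. The fingers move at their own pace and stop on an object; "grip_force" is the grip in N (left out, the last holds). Time passes only in rows, so rows that repeat a pose let the fingers close. It gives the time, the measured TCP pose, the force and the opening at its end, in the units of the state.
- observe(): the state, without advancing time (a new reading comes with each control period).
- capture(name): name is "scene" or "top" or "wrist"; returns a dict with "image" (480x640x3 uint8, red, green, blue), "fov_y" (degrees; the focal length in pixels is half the picture's height over the tangent of half this angle, whatever the lens; pixels are square), "cx", "cy" (the principal point, pixels), "cam_to_world" (4x4, takes a point from camera to world coordinates). Camera axes: x right, y up, looking along -z (the intrinsics and any distortion apply to the point x, -y, -z); pixel columns grow to the right and rows downward; lengths in m; the calibration is good to about 2 mm. A picture is of the moment at which its call begins. There is no depth.
- sign_off(): hands the job in, once; it reports no verdict.
The state is a dict: "time_s": time; "joints": joint angles; "joint_velocities": joint speeds; "effort": joint torques, N m; "tool_pos": TCP position; "ee_rot": TCP orientation; "contact_force": force on the tool from outside, world axes, zero at the start; "wrist_torque": the same for the moment, N m; "finger_gap": opening from 0.0 (shut) to 1.0 (fully open).
Only numpy, scipy, OpenCV 4.12 (cv2) and the standard library are available. Lean on these libraries where they do the work, as an engineer would, in place of code of your own. Each camera call takes 0.05 s, during which the arm holds its last target. There are 200 camera calls.

## Working session

There is one attempt and no reset: what is moved stays moved. The work goes in short steps, Python scripts to look and compute and a tool call to move; the robot and the scene stay as the last step left them, time stands still between calls to the robot, and variables do not carry over. Pictures are saved under pics/ and viewed, about 12 in all and at most 16, crops included, and the job is handed in when it is done.

Besides the shell and the picture viewer there is one more tool, called after ">>>" as a command line: name --argument value ..., lists and objects as JSON in quotes. carry_out: Moves the arm, as the interface text tells. Its arguments: {"type":"object","properties":{"targets":{"type":"array","items":{"type":"object","properties":{"fingers":{"type":"number"},"tx":{"type":"number"},"ty":{"type":"number"},"tz":{"type":"number"},"wx":{"type":"number"},"wy":{"type":"number"},"wz":{"type":"number"}}}},"grip_force":{"type":"number"}},"required":["targets"]}

```bash
mkdir -p pics; ls; cat > h.py <<'E'
from rig import *
import numpy as np, cv2
def snap(n,f):
    c=capture(n); cv2.imwrite(f'pics/{f}.png',c['image'][:,:,::-1]); np.save(f'pics/{f}.npy',c,allow_pickle=True); return c
def load(f): return np.load(f'pics/{f}.npy',allow_pickle=True).item()
def foc(c): return 240/np.tan(np.radians(c['fov_y']/2))
def p2w(c,u,v,z):
    f=foc(c); d=np.array([(u-c['cx'])/f,-(v-c['cy'])/f,-1]); T=np.array(c['cam_to_world'])
    d=T[:3,:3]@d; o=T[:3,3]; return o+d*(z-o[2])/d[2]
def w2p(c,p):
    f=foc(c); T=np.array(c['cam_to_world']); q=T[:3,:3].T@(np.array(p)-T[:3,3])
    return c['cx']+f*q[0]/-q[2], c['cy']-f*q[1]/-q[2]
E
python3 - <<'E'
from h import *
for n in('top','scene'):
    c=snap(n,n+'0'); print(n,[ (k,np.round(c[k],3).tolist()) for k in c if k!='image'])
print(observe())
E
```

```text
pics
top [('fov_y', 46.106), ('cx', 313.521), ('cy', 244.031), ('cam_to_world', [[0.031, 0.975, -0.219, 0.223], [-0.999, 0.032, -0.0, 0.073], [0.007, 0.219, 0.976, 1.384], [0.0, 0.0, 0.0, 1.0]])]
scene [('fov_y', 47.355), ('cx', 328.703), ('cy', 233.451), ('cam_to_world', [[-0.538, -0.708, 0.456, 1.078], [0.843, -0.459, 0.282, 0.419], [0.01, 0.536, 0.844, 1.202], [0.0, 0.0, 0.0, 1.0]])]
{'time_s': 0.1, 'joints': array([-7.10465212e+01,  1.83477333e+01,  8.96992307e+01,  1.09170069e-03,
        7.20439436e+01, -1.14825329e+00]), 'joint_velocities': array([-0.0365955 , -0.01698637, -0.09590775,  0.00793373, -0.06855549,
        0.05004286]), 'effort': array([ 1.15011040e-03, -4.16406190e+01, -2.34704018e+01,  1.39329413e-04,
        4.89790706e-03,  2.28764344e-05]), 'tool_pos': array([ 0.1974673 , -0.53957879,  0.23057004]), 'ee_rot': array([[ 9.39085899e-01,  3.43682160e-01, -4.98196779e-04],
       [ 3.43682517e-01, -9.39084692e-01,  1.50649959e-03],
       [ 4.99080644e-05, -1.58595404e-03, -9.99998741e-01]]), 'contact_force': array([0.12410158, 0.12454647, 0.50091505]), 'wrist_torque': array([-0.06588943, -0.04550113,  0.03062412]), 'finger_gap': 0.9997347637475561}
```

View pics/top0.png

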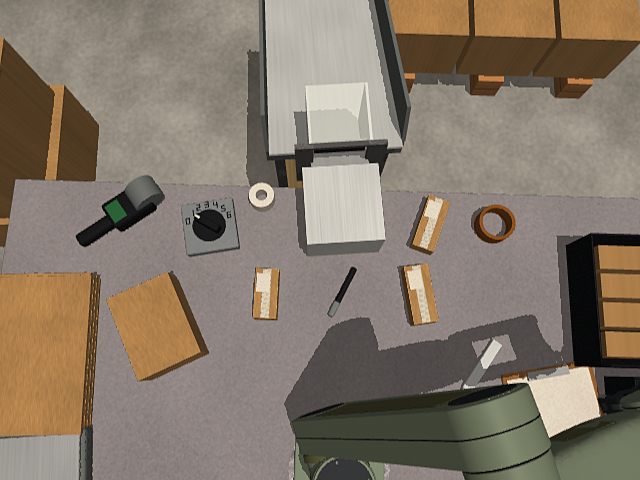

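View pics/scene0.png

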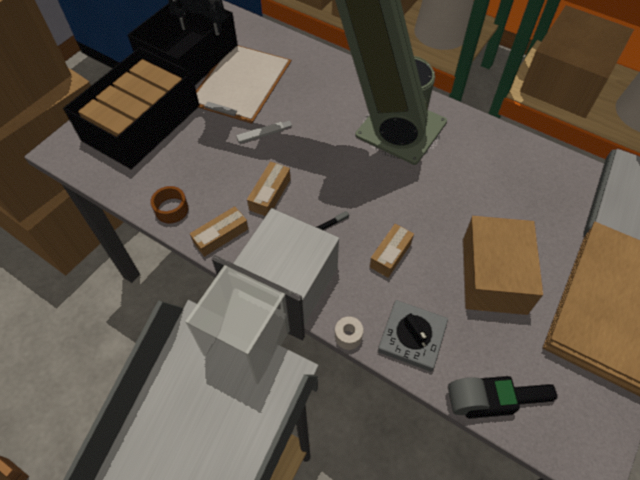

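Top view: three slim cartons at about (431,223), (421,294) and (266,293), the dial at (209,225), and the deck spanning (303–385, 165–248). The scene view confirms three cartons. Next I'll zoom in.

```bash
python3 - <<'E'
from h import *
I=load('top0')['image'][:,:,::-1]
def cr(x,y,w,h,s): return cv2.resize(I[y:y+h,x:x+w],(w*s,h*s),interpolation=cv2.INTER_CUBIC)
a=cr(175,190,80,75,5); b=cr(285,135,110,125,3); 
d=cr(395,185,65,150,4)[:600]; 
M=np.zeros((600,800,3),np.uint8)
M[:375,:400]=a; M[:375,400:730]=b[:375]
e=cr(240,260,50,66,3); M[385:583,:150]=e
f=cr(398,188,57,70,3); M[385:595,160:331]=f
g=cr(395,258,50,72,3); M[380:596,340:490]=g
cv2.imwrite('pics/m0.png',M)
c=load('top0')
print('deck corners',[p2w(c,*q,.14).round(3).tolist() for q in[(303,166),(379,163),(384,241),(306,245)]])
print('box',[p2w(c,*q,.03).round(3).tolist() for q in[(181,204),(233,199),(240,246),(188,255)]])
# cartons
hsv=cv2.cvtColor(c['image'],cv2.COLOR_RGB2HSV)
for nm,(x,y,w,h) in dict(A=(405,185,50,75),B=(395,256,50,76),C=(245,258,42,70)).items():
    s=c['image'][y:y+h,x:x+w].astype(int); m=((s[...,0]-s[...,2])>28)|((s.min(2)>170))
    m=cv2.morphologyEx(m.astype(np.uint8),cv2.MORPH_CLOSE,np.ones((5,5)))
    cn=max(cv2.findContours(m,0,2)[0],key=cv2.contourArea)
    P=np.array([p2w(c,u+x,v+y,.048)[:2] for u,v in cn[:,0]],np.float32)
    r=cv2.minAreaRect(P); print(nm,np.round(r[0],4),np.round(r[1],4),r[2], cn[:,0].min(0)+[x,y],cn[:,0].max(0)+[x,y])
E
```

```text
deck corners [[0.688, 0.103, 0.14], [0.701, -0.074, 0.14], [0.514, -0.086, 0.14], [0.499, 0.09, 0.14]]
box [[0.618, 0.407, 0.03], [0.636, 0.278, 0.03], [0.516, 0.253, 0.03], [0.489, 0.379, 0.03]]
A [ 0.5829 -0.2107] [0.0593 0.1467] 71.20196533203125 [409 194] [450 254]
B [ 0.41   -0.1822] [0.1426 0.0688] 9.849881172180176 [401 263] [438 325]
C [0.3997 0.1823] [0.0588 0.1241] 89.56566619873047 [253 267] [279 319]
```

View pics/m0.png

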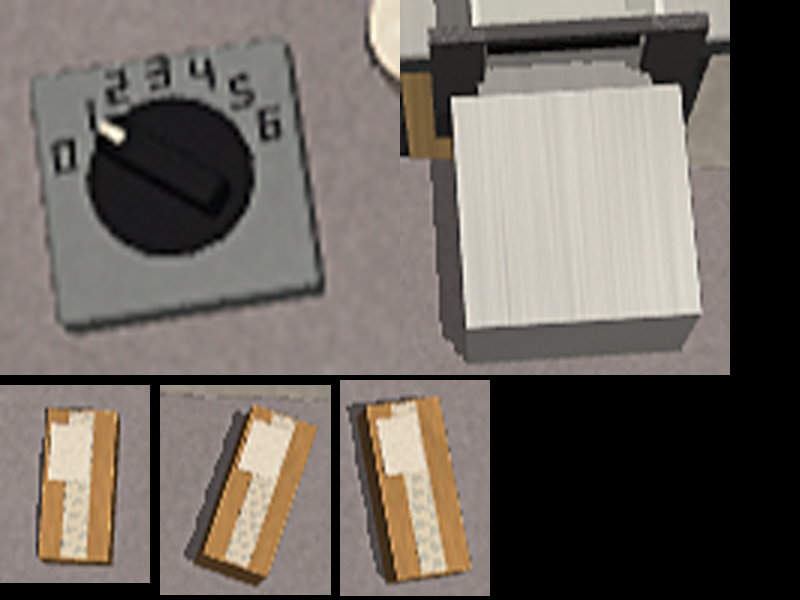

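Dial mark points at stop 1 (crop (112,130)); the box is yawed about 12° and the chute about 4°. Cartons A, B and C are clear of obstacles. I'll approach the dial first.

```bash
cat >> h.py <<'E'
from scipy.spatial.transform import Rotation as Ro
def go(x,y,z,yaw):
    s=observe(); R=s['ee_rot']; t=R.T@(np.array([x,y,z])-s['tool_pos'])
    c,n=np.cos(np.radians(yaw)),np.sin(np.radians(yaw)); T=np.array([[c,n,0],[n,-c,0],[0,0,-1]])
    w=Ro.from_matrix(R.T@T).as_rotvec()
    print('tx,ty,tz',t.round(4),'w',w.round(4),'t',round(s['time_s'],2),'tcp',s['tool_pos'].round(4),'rows',np.ceil(max(np.linalg.norm(t)/.05,np.degrees(np.linalg.norm(w))/8.59)))
E
python3 - <<'E'
from h import *
c=load('top0')
print(p2w(c,209.2,225.2,.037), p2w(c,197.4,216,.069),p2w(c,218,230,.069))
go(.565,.329,.25,58)
E
```

```text
[0.56439245 0.3312472  0.037     ] [0.57822818 0.35517573 0.069     ] [0.54509295 0.30317138 0.069     ]
tx,ty,tz [ 0.6437 -0.6894 -0.0183] w [-1.500e-03 -6.000e-04 -6.615e-01] t 0.1 tcp [ 0.1975 -0.5396  0.2306] rows 19.0
```

>>> carry_out --targets '[{"tx": 0.322,"ty": -0.345,"tz": -0.019,"wz": -0.33},{"tx": 0.322,"ty": -0.345,"tz": -0.019,"wz": -0.33},{"tx": 0.322,"ty": -0.345,"tz": -0.019,"wz": -0.33},{"tx": 0.322,"ty": -0.345,"tz": -0.019,"wz": -0.33},{"tx": 0.322,"ty": -0.345,"tz": -0.019,"wz": -0.33},{"tx": 0.322,"ty": -0.345,"tz": -0.019,"wz": -0.33},{"tx": 0.322,"ty": -0.345,"tz": -0.019,"wz": -0.33},{"tx": 0.322,"ty": -0.345,"tz": -0.019,"wz": -0.33},{"tx": 0.322,"ty": -0.345,"tz": -0.019,"wz": -0.33},{"tx": 0.322,"ty": -0.345,"tz": -0.019,"wz": -0.33}]'

```text
invalid input at $.targets[0]: expected keys fingers, tx, ty, tz, wx, wy, wz
```

```bash
python3 -c "
from h import *
go(.564,.330,.23,58)"
```

```text
tx,ty,tz [ 0.6431 -0.6906  0.0017] w [-1.500e-03 -6.000e-04 -6.615e-01] t 0.1 tcp [ 0.1975 -0.5396  0.2306] rows 19.0
```

>>> carry_out --targets '[{"fingers": 1,"tx": 0.322,"ty": -0.345,"tz": -0.01,"wx": 0,"wy": 0,"wz": -0.33},{"fingers": 1,"tx": 0.322,"ty": -0.345,"tz": -0.01,"wx": 0,"wy": 0,"wz": -0.33},{"fingers": 1,"tx": 0.322,"ty": -0.345,"tz": -0.01,"wx": 0,"wy": 0,"wz": -0.33},{"fingers": 1,"tx": 0.322,"ty": -0.345,"tz": -0.01,"wx": 0,"wy": 0,"wz": -0.33},{"fingers": 1,"tx": 0.322,"ty": -0.345,"tz": -0.01,"wx": 0,"wy": 0,"wz": -0.33},{"fingers": 1,"tx": 0.322,"ty": -0.345,"tz": -0.01,"wx": 0,"wy": 0,"wz": -0.33},{"fingers": 1,"tx": 0.322,"ty": -0.345,"tz": -0.01,"wx": 0,"wy": 0,"wz": -0.33},{"fingers": 1,"tx": 0.322,"ty": -0.345,"tz": -0.01,"wx": 0,"wy": 0,"wz": -0.33},{"fingers": 1,"tx": 0.322,"ty": -0.345,"tz": -0.01,"wx": 0,"wy": 0,"wz": -0.33},{"fingers": 1,"tx": 0.322,"ty": -0.345,"tz": -0.01,"wx": 0,"wy": 0,"wz": -0.33}]' --grip_force 60

```text
time_s: 1.1
tool_pos: [0.382, -0.1021, 0.2413]
ee_rot: [[0.775, 0.632, 0.0], [0.632, -0.775, 0.001], [0.001, -0.001, -1.0]]
contact_force: [-0.0, -0.8, -0.7]
finger_gap: 0.999
```

```bash
python3 -c "
from h import *
go(.564,.330,.17,58)"
```

```text
tx,ty,tz [ 0.4141 -0.2197  0.0718] w [-0.0005 -0.001  -0.328 ] t 1.1 tcp [ 0.382  -0.1021  0.2413] rows 10.0
```

>>> carry_out --targets '[{"fingers": 1,"tx": 0.414,"ty": -0.22,"tz": 0.0,"wx": 0,"wy": 0,"wz": -0.328},{"fingers": 1,"tx": 0.414,"ty": -0.22,"tz": 0.0,"wx": 0,"wy": 0,"wz": -0.328},{"fingers": 1,"tx": 0.414,"ty": -0.22,"tz": 0.0,"wx": 0,"wy": 0,"wz": -0.328},{"fingers": 1,"tx": 0.414,"ty": -0.22,"tz": 0.0,"wx": 0,"wy": 0,"wz": -0.328},{"fingers": 1,"tx": 0.414,"ty": -0.22,"tz": 0.0,"wx": 0,"wy": 0,"wz": -0.328},{"fingers": 1,"tx": 0.414,"ty": -0.22,"tz": 0.072,"wx": 0,"wy": 0,"wz": -0.328},{"fingers": 1,"tx": 0.414,"ty": -0.22,"tz": 0.072,"wx": 0,"wy": 0,"wz": -0.328},{"fingers": 1,"tx": 0.414,"ty": -0.22,"tz": 0.072,"wx": 0,"wy": 0,"wz": -0.328},{"fingers": 1,"tx": 0.414,"ty": -0.22,"tz": 0.072,"wx": 0,"wy": 0,"wz": -0.328},{"fingers": 1,"tx": 0.414,"ty": -0.22,"tz": 0.072,"wx": 0,"wy": 0,"wz": -0.328}]'

```text
time_s: 2.1
tool_pos: [0.5648, 0.3291, 0.1669]
ee_rot: [[0.531, 0.847, -0.002], [0.847, -0.531, -0.001], [-0.001, -0.001, -1.0]]
contact_force: [-0.2, -0.4, -0.6]
finger_gap: 1.001
```

```bash
python3 - <<'E'
from h import *
go(.564,.330,.042,58)
w=snap('wrist','w1'); t=snap('top','t1')
M=np.zeros((480,800,3),np.uint8); M[:,:]=0
M[:480,:427]=cv2.resize(w['image'],(427,320)).__class__(0) if 0 else 0
a=cv2.resize(w['image'],(400,300)); b=cv2.resize(t['image'],(400,300))
M[:300,:400]=a; M[:300,400:]=b
cv2.imwrite('pics/m1.png',M[:300,:,::-1])
print(w2p(w,[.564,.330,.069]),w2p(w,[.564+.033*.53,.330+.033*.848,.069]),w['cam_to_world'].round(3).tolist())
E
```

```text
tx,ty,tz [ 0.0005 -0.001   0.1249] w [-0.0013  0.0015 -0.0017] t 2.1 tcp [0.5648 0.3291 0.1669] rows 3.0
(np.float64(320.82212705527905), np.float64(239.54837266320607)) (np.float64(320.6758229389563), np.float64(194.88696121407574)) [[0.847, 0.504, 0.17, 0.608], [-0.531, 0.803, 0.271, 0.398], [0.0, -0.32, 0.948, 0.308], [0.0, 0.0, 0.0, 1.0]]
```

View pics/m1.png

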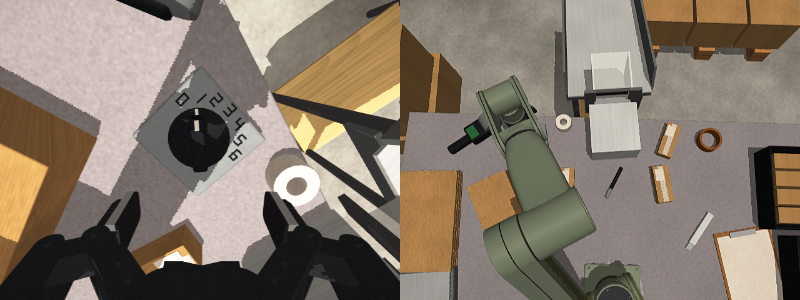

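```bash
python3 - <<'E'
from h import *
w=load('w1'); g=cv2.cvtColor(w['image'],cv2.COLOR_RGB2GRAY)[150:300,240:400]
m=(g<55).astype(np.uint8); n,l,s,ce=cv2.connectedComponentsWithStats(m); i=1+s[1:,4].argmax(); cx,cy=s[i,:2]+s[i,2:4]/2+[240,150]
print(s[i],cx,cy,p2w(w,cx,cy,.037)); 
b=(w['image'][170:230,290:345].min(2)>150).astype(np.uint8); n,l,s,ce=cv2.connectedComponentsWithStats(b); print(s,ce+[290,170])
E
```

```text
[  29   22   99  104 7438] 318.5 224.0 [0.56366928 0.33326633 0.037     ]
[[   0    0   55   60 3146]
 [   0    1    1    2    2]
 [  22    4    5   10   44]
 [  21   23    8   17  108]] [[317.1446281  199.77272727]
 [290.         171.5       ]
 [314.27272727 178.22727273]
 [314.39814815 200.74074074]]
```

>>> carry_out --targets '[{"fingers": 1,"tx": 0.001,"ty": -0.002,"tz": 0.05,"wx": 0,"wy": 0,"wz": -0.04},{"fingers": 1,"tx": 0.001,"ty": -0.002,"tz": 0.09,"wx": 0,"wy": 0,"wz": -0.04},{"fingers": 1,"tx": 0.001,"ty": -0.002,"tz": 0.11,"wx": 0,"wy": 0,"wz": -0.04},{"fingers": 1,"tx": 0.001,"ty": -0.002,"tz": 0.124,"wx": 0,"wy": 0,"wz": -0.04},{"fingers": -1,"tx": 0.001,"ty": -0.002,"tz": 0.124,"wx": 0,"wy": 0,"wz": -0.04},{"fingers": -1,"tx": 0.001,"ty": -0.002,"tz": 0.124,"wx": 0,"wy": 0,"wz": -0.04},{"fingers": -1,"tx": 0.001,"ty": -0.002,"tz": 0.124,"wx": 0,"wy": 0,"wz": -0.04},{"fingers": -1,"tx": 0.001,"ty": -0.002,"tz": 0.124,"wx": 0,"wy": 0,"wz": -0.04},{"fingers": -1,"tx": 0.001,"ty": -0.002,"tz": 0.124,"wx": 0,"wy": 0,"wz": -0.04},{"fingers": -1,"tx": 0.001,"ty": -0.002,"tz": 0.124,"wx": 0,"wy": 0,"wz": -0.04}]' --grip_force 40

```text
time_s: 3.2
tool_pos: [0.5614, 0.3303, 0.0472]
ee_rot: [[0.5, 0.866, -0.003], [0.866, -0.5, 0.004], [0.002, -0.004, -1.0]]
contact_force: [-9.2, 5.7, 7.2]
finger_gap: 0.2
```

>>> carry_out --targets '[{"fingers": -1,"tx": 0,"ty": -0.004,"tz": -0.003,"wx": 0,"wy": 0,"wz": 0.0},{"fingers": -1,"tx": 0,"ty": -0.004,"tz": -0.003,"wx": 0,"wy": 0,"wz": 0.14},{"fingers": -1,"tx": 0,"ty": -0.004,"tz": -0.003,"wx": 0,"wy": 0,"wz": 0.28},{"fingers": -1,"tx": 0,"ty": -0.004,"tz": -0.003,"wx": 0,"wy": 0,"wz": 0.42},{"fingers": -1,"tx": 0,"ty": -0.004,"tz": -0.003,"wx": 0,"wy": 0,"wz": 0.56},{"fingers": -1,"tx": 0,"ty": -0.004,"tz": -0.003,"wx": 0,"wy": 0,"wz": 0.7},{"fingers": -1,"tx": 0,"ty": -0.004,"tz": -0.003,"wx": 0,"wy": 0,"wz": 0.84},{"fingers": -1,"tx": 0,"ty": -0.004,"tz": -0.003,"wx": 0,"wy": 0,"wz": 0.98},{"fingers": -1,"tx": 0,"ty": -0.004,"tz": -0.003,"wx": 0,"wy": 0,"wz": 1.1},{"fingers": -1,"tx": 0,"ty": -0.004,"tz": -0.003,"wx": 0,"wy": 0,"wz": 1.22}]'

```text
time_s: 4.2
tool_pos: [0.5589, 0.3354, 0.0474]
ee_rot: [[0.984, -0.177, -0.001], [-0.177, -0.984, 0.009], [-0.002, -0.008, -1.0]]
contact_force: [-3.0, 17.4, -10.7]
finger_gap: 0.2
```

```bash
python3 -c "
from h import *
s=observe();R=s['ee_rot'];print(np.degrees(np.arctan2(R[1,0],R[0,0])),s['finger_gap'],s['contact_force'],s['wrist_torque'],s['tool_pos'],s['joints'])"
```

```text
-10.18436396467752 0.20018353591395824 [ -3.00813734  17.35275782 -10.74204169] [2.78195759 0.42985719 0.08744726] [0.55885795 0.33535897 0.04740244] [ 29.73429508  33.75994652  92.43972863   0.56409241  53.60110727
 129.58528482]
```

>>> carry_out --targets '[{"fingers": 1,"tx": 0,"ty": 0,"tz": 0,"wx": 0,"wy": 0,"wz": 0},{"fingers": 1,"tx": 0,"ty": 0,"tz": 0,"wx": 0,"wy": 0,"wz": 0},{"fingers": 1,"tx": 0,"ty": 0,"tz": 0,"wx": 0,"wy": 0,"wz": 0},{"fingers": 1,"tx": 0,"ty": 0,"tz": 0,"wx": 0,"wy": 0,"wz": 0},{"fingers": 1,"tx": 0,"ty": 0,"tz": -0.05,"wx": 0,"wy": 0,"wz": 0},{"fingers": 1,"tx": 0,"ty": 0,"tz": -0.1,"wx": 0,"wy": 0,"wz": 0},{"fingers": 1,"tx": 0,"ty": 0,"tz": -0.15,"wx": 0,"wy": 0,"wz": 0},{"fingers": 1,"tx": 0,"ty": 0,"tz": -0.18,"wx": 0,"wy": 0,"wz": 0},{"fingers": 1,"tx": 0,"ty": 0,"tz": -0.18,"wx": 0,"wy": 0,"wz": 0}]'

```text
time_s: 5.1
tool_pos: [0.5624, 0.3309, 0.2349]
ee_rot: [[0.985, -0.171, 0.011], [-0.171, -0.985, 0.006], [0.009, -0.007, -1.0]]
contact_force: [1.2, -0.8, -0.4]
finger_gap: 0.996
```

```bash
python3 - <<'E'
from h import *
w=snap('wrist','w2'); cv2.imwrite('pics/w2s.png',w['image'][:,:,::-1])
go(.40,.182,.20,0)
E
```

```text
tx,ty,tz [-0.1336  0.1736  0.0302] w [-0.0032 -0.0052 -0.1715] t 5.15 tcp [0.5612 0.3302 0.2315] rows 5.0
```

View pics/w2s.png

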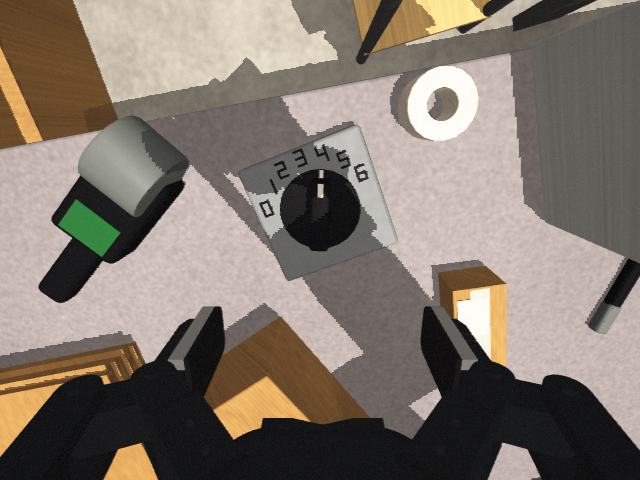

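Mark is on 4. Next is carton C.

>>> carry_out --targets '[{"fingers": 1,"tx": -0.134,"ty": 0.174,"tz": 0.05,"wx": 0,"wy": -0.005,"wz": -0.17},{"fingers": 1,"tx": -0.134,"ty": 0.174,"tz": 0.05,"wx": 0,"wy": -0.005,"wz": -0.17},{"fingers": 1,"tx": -0.134,"ty": 0.174,"tz": 0.05,"wx": 0,"wy": -0.005,"wz": -0.17},{"fingers": 1,"tx": -0.134,"ty": 0.174,"tz": 0.05,"wx": 0,"wy": -0.005,"wz": -0.17},{"fingers": 1,"tx": -0.134,"ty": 0.174,"tz": 0.05,"wx": 0,"wy": -0.005,"wz": -0.17},{"fingers": 1,"tx": -0.134,"ty": 0.174,"tz": 0.05,"wx": 0,"wy": -0.005,"wz": -0.17},{"fingers": 1,"tx": -0.134,"ty": 0.174,"tz": 0.05,"wx": 0,"wy": -0.005,"wz": -0.17}]'

```text
time_s: 5.85
tool_pos: [0.3982, 0.1812, 0.1777]
ee_rot: [[1.0, -0.002, -0.006], [-0.002, -1.0, 0.0], [-0.006, -0.0, -1.0]]
contact_force: [-0.2, -0.2, 0.4]
finger_gap: 1.001
```

```bash
cat >> h.py <<'E'
def carton(c,gx,gy,h=.048,r=.11,clean=True):
    """top-face rectangle near (gx,gy) from image c"""
    I=c['image'].astype(int); m=((I[...,0]-I[...,2])>30)&(I[...,0]>100)|(I.min(2)>185)&0
    m=m.astype(np.uint8); yy,xx=np.mgrid[:480,:640]
    f=foc(c);T=np.array(c['cam_to_world']); d=np.stack([(xx-c['cx'])/f,-(yy-c['cy'])/f,-np.ones_like(xx,float)],-1)@T[:3,:3].T
    W=T[:3,3]+d*((h-T[2,3])/d[...,2])[...,None]
    m[np.hypot(W[...,0]-gx,W[...,1]-gy)>r]=0
    m=cv2.morphologyEx(m,cv2.MORPH_CLOSE,np.ones((3,3)))
    cn=max(cv2.findContours(m,0,2)[0],key=cv2.contourArea)
    P=np.array([W[v,u,:2] for u,v in cn[:,0]],np.float32)
    q=cv2.minAreaRect(P); B=cv2.boxPoints(q); a,b=B[1]-B[0],B[2]-B[1]; L=a if np.hypot(*a)>np.hypot(*b) else b
    yaw=np.degrees(np.arctan2(L[1],L[0])); yaw=(yaw+90)%180-90
    print('ctr',np.round(q[0],4),'size',np.round(sorted(q[1]),4),'yaw',round(yaw,1)); return q[0],yaw,B
def draw(c,B,h,f):
    I=c['image'][:,:,::-1].copy(); cv2.polylines(I,[np.array([w2p(c,[*p,h]) for p in B]).round().astype(np.int32)],True,(0,0,255),1); cv2.imwrite(f'pics/{f}.png',I)
E
python3 - <<'E'
from h import *
w=snap('wrist','w3'); q,y,B=carton(w,.40,.182,.05); draw(w,B,.05,'w3d')
go(*q,.010,y)
t=load('top0')
for g in[(.40,.182),(.583,-.211),(.41,-.182)]: carton(t,*g)
E
```

```text
ctr [0.399  0.1841] size [0.0558 0.1208] yaw -0.7
tx,ty,tz [ 0.0007 -0.0023  0.168 ] w [-0.0005  0.0046  0.0104] t 5.9 tcp [0.3991 0.1817 0.178 ] rows 4.0
ctr [0.4007 0.1837] size [0.0558 0.1218] yaw -0.7
ctr [ 0.5867 -0.2137] size [0.0557 0.1375] yaw -18.7
ctr [ 0.411  -0.1863] size [0.0602 0.1419] yaw 9.9
```

View pics/w3d.png

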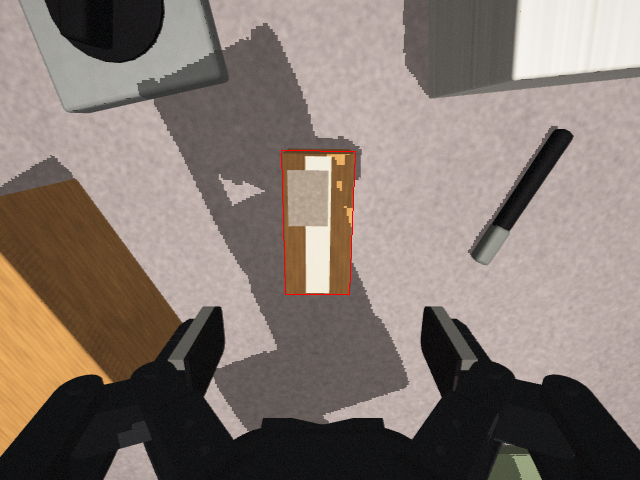

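Fit agrees: C is c3 (120×56), B is c1 and A is c4. Grasping C.

>>> carry_out --targets '[{"fingers": 1,"tx": 0.0,"ty": -0.002,"tz": 0.05,"wx": 0,"wy": 0.005,"wz": 0.01},{"fingers": 1,"tx": 0.0,"ty": -0.002,"tz": 0.1,"wx": 0,"wy": 0.005,"wz": 0.01},{"fingers": 1,"tx": 0.0,"ty": -0.002,"tz": 0.14,"wx": 0,"wy": 0.005,"wz": 0.01},{"fingers": 1,"tx": 0.0,"ty": -0.002,"tz": 0.168,"wx": 0,"wy": 0.005,"wz": 0.01},{"fingers": 1,"tx": 0.0,"ty": -0.002,"tz": 0.168,"wx": 0,"wy": 0.005,"wz": 0.01},{"fingers": -1,"tx": 0.0,"ty": -0.002,"tz": 0.168,"wx": 0,"wy": 0.005,"wz": 0.01},{"fingers": -1,"tx": 0.0,"ty": -0.002,"tz": 0.168,"wx": 0,"wy": 0.005,"wz": 0.01},{"fingers": -1,"tx": 0.0,"ty": -0.002,"tz": 0.168,"wx": 0,"wy": 0.005,"wz": 0.01},{"fingers": -1,"tx": 0.0,"ty": -0.002,"tz": 0.168,"wx": 0,"wy": 0.005,"wz": 0.01},{"fingers": -1,"tx": 0.0,"ty": -0.002,"tz": 0.168,"wx": 0,"wy": 0.005,"wz": 0.01}]' --grip_force 50

```text
time_s: 6.9
tool_pos: [0.3991, 0.1843, 0.0118]
ee_rot: [[1.0, -0.011, 0.004], [-0.011, -1.0, 0.002], [0.004, -0.002, -1.0]]
contact_force: [0.2, 1.1, 7.1]
finger_gap: 0.649
```

>>> carry_out --targets '[{"fingers": -1,"tx": 0.0,"ty": 0,"tz": -0.04,"wx": 0,"wy": 0,"wz": 0},{"fingers": -1,"tx": 0.0,"ty": 0,"tz": -0.08,"wx": 0,"wy": 0,"wz": 0},{"fingers": -1,"tx": 0.0,"ty": 0,"tz": -0.12,"wx": 0,"wy": 0,"wz": 0},{"fingers": -1,"tx": 0.0,"ty": 0,"tz": -0.16,"wx": 0,"wy": 0,"wz": 0},{"fingers": -1,"tx": 0.0,"ty": 0,"tz": -0.19,"wx": 0,"wy": 0,"wz": 0},{"fingers": -1,"tx": 0.0,"ty": 0,"tz": -0.19,"wx": 0,"wy": 0,"wz": 0}]'

```text
time_s: 7.5
tool_pos: [0.3995, 0.1843, 0.2045]
ee_rot: [[1.0, -0.011, 0.009], [-0.011, -1.0, 0.004], [0.009, -0.004, -1.0]]
contact_force: [0.9, 1.1, -2.2]
finger_gap: 0.648
```

```bash
python3 - <<'E'
from h import *
t=snap('top','t4'); I=t['image'].astype(int)
# deck corners: fine estimate from the first picture
t=load('top0'); g=(t['image'].min(2)>188).astype(np.uint8)[155:250,295:392]
cn=max(cv2.findContours(g,0,2)[0],key=cv2.contourArea)[:,0]+[295,155]
P=np.array([p2w(t,u,v,.14)[:2] for u,v in cn],np.float32); q=cv2.minAreaRect(P); print(q,cv2.boxPoints(q))
go(.59,.008,.20,4)
E
```

```text
((0.6018691658973694, 0.008538663387298584), (0.18064415454864502, 0.17779727280139923), 5.532719612121582) [[ 0.5033968   0.08831482]
 [ 0.520539   -0.08865415]
 [ 0.7003415  -0.07123749]
 [ 0.68319935  0.10573147]]
tx,ty,tz [0.194  0.1734 0.0023] w [-0.0018 -0.004  -0.081 ] t 7.55 tcp [0.398  0.1836 0.2018] rows 6.0
```

>>> carry_out --targets '[{"fingers": -1,"tx": 0.193,"ty": 0.174,"tz": 0.0,"wx": 0,"wy": -0.004,"wz": -0.084},{"fingers": -1,"tx": 0.193,"ty": 0.174,"tz": 0.0,"wx": 0,"wy": -0.004,"wz": -0.084},{"fingers": -1,"tx": 0.193,"ty": 0.174,"tz": 0.0,"wx": 0,"wy": -0.004,"wz": -0.084},{"fingers": -1,"tx": 0.193,"ty": 0.174,"tz": 0.0,"wx": 0,"wy": -0.004,"wz": -0.084},{"fingers": -1,"tx": 0.193,"ty": 0.174,"tz": 0.0,"wx": 0,"wy": -0.004,"wz": -0.084},{"fingers": -1,"tx": 0.193,"ty": 0.174,"tz": 0.0,"wx": 0,"wy": -0.004,"wz": -0.084},{"fingers": -1,"tx": 0.193,"ty": 0.174,"tz": 0.0,"wx": 0,"wy": -0.004,"wz": -0.084}]'

```text
time_s: 8.25
tool_pos: [0.5881, 0.0059, 0.1972]
ee_rot: [[0.998, 0.07, -0.009], [0.07, -0.998, 0.0], [-0.009, -0.001, -1.0]]
contact_force: [-0.4, -0.3, -2.8]
finger_gap: 0.655
```

```bash
python3 - <<'E'
from h import *
go(.591,.0075,.153,4.3); print(observe()['finger_gap'])
w=snap('wrist','w5'); draw(w,[(.69,.104),(.70,-.073),(.51,-.087),(.50,.09)],.14,'w5d')
E
```

```text
tx,ty,tz [ 0.0034 -0.0013  0.0442] w [-0.001   0.0091 -0.0049] t 8.25 tcp [0.5881 0.0059 0.1972] rows 1.0
0.6548074930758296
```

View pics/w5d.png

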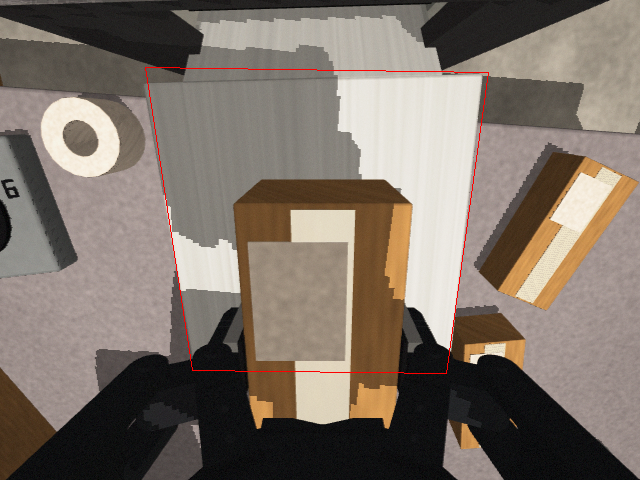

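>>> carry_out --targets '[{"fingers": -1,"tx": 0.003,"ty": -0.001,"tz": 0.02,"wx": 0,"wy": 0.009,"wz": -0.015},{"fingers": -1,"tx": 0.003,"ty": -0.001,"tz": 0.036,"wx": 0,"wy": 0.009,"wz": -0.015},{"fingers": -1,"tx": 0.003,"ty": -0.001,"tz": 0.044,"wx": 0,"wy": 0.009,"wz": -0.015},{"fingers": -1,"tx": 0.003,"ty": -0.001,"tz": 0.044,"wx": 0,"wy": 0.009,"wz": -0.015},{"fingers": 1,"tx": 0.003,"ty": -0.001,"tz": 0.044,"wx": 0,"wy": 0.009,"wz": -0.015},{"fingers": 1,"tx": 0.003,"ty": -0.001,"tz": 0.044,"wx": 0,"wy": 0.009,"wz": -0.015},{"fingers": 1,"tx": 0.003,"ty": -0.001,"tz": 0.044,"wx": 0,"wy": 0.009,"wz": -0.015},{"fingers": 1,"tx": 0.003,"ty": -0.001,"tz": 0.0,"wx": 0,"wy": 0.009,"wz": -0.015},{"fingers": 1,"tx": 0.003,"ty": -0.001,"tz": -0.04,"wx": 0,"wy": 0.009,"wz": -0.015},{"fingers": 1,"tx": 0.003,"ty": -0.001,"tz": -0.06,"wx": 0,"wy": 0.009,"wz": -0.015}]'

```text
time_s: 9.3
tool_pos: [0.5933, 0.0085, 0.265]
ee_rot: [[0.996, 0.088, 0.013], [0.088, -0.996, 0.001], [0.013, 0.0, -1.0]]
contact_force: [0.4, -0.3, 0.7]
finger_gap: 1.001
```

>>> carry_out --targets '[{"fingers": -0.2,"tx": -0.05,"ty": 0,"tz": 0,"wx": 0,"wy": 0,"wz": 0},{"fingers": -0.2,"tx": -0.1,"ty": 0,"tz": 0,"wx": 0,"wy": 0,"wz": 0},{"fingers": -0.2,"tx": -0.13,"ty": 0,"tz": 0,"wx": 0,"wy": 0,"wz": 0},{"fingers": -0.2,"tx": -0.13,"ty": 0,"tz": 0.05,"wx": 0,"wy": 0,"wz": 0},{"fingers": -0.2,"tx": -0.13,"ty": 0,"tz": 0.09,"wx": 0,"wy": 0,"wz": 0},{"fingers": -0.2,"tx": -0.13,"ty": 0,"tz": 0.09,"wx": 0,"wy": 0,"wz": 0}]'

```text
time_s: 9.9
tool_pos: [0.459, -0.0028, 0.1663]
ee_rot: [[0.996, 0.087, -0.004], [0.087, -0.996, 0.001], [-0.004, -0.002, -1.0]]
contact_force: [-0.3, 0.3, 0.5]
finger_gap: 0.401
```

```bash
python3 - <<'E'
from h import *
s=observe();print(s['tool_pos'],s['finger_gap'],s['contact_force'])
w=snap('wrist','w6'); q,y,B=carton(w,.591,.0075,.19,.1); 
t=snap('top','t6'); carton(t,.411,-.186,.05);carton(t,.587,-.214,.044)
E
```

```text
[ 0.45900655 -0.00278743  0.16626863] 0.40143989351909976 [-0.29678366  0.25724617  0.51760646]
ctr [0.5513 0.0052] size [0.0456 0.0552] yaw -85.0
ctr [ 0.4107 -0.1859] size [0.0602 0.1417] yaw 9.9
ctr [ 0.5877 -0.2145] size [0.0559 0.1381] yaw -18.7
```

>>> carry_out --targets '[{"fingers": -0.2,"tx": 0.04,"ty": 0,"tz": 0.004,"wx": 0,"wy": 0,"wz": 0},{"fingers": -0.2,"tx": 0.06,"ty": 0,"tz": 0.004,"wx": 0,"wy": 0,"wz": 0},{"fingers": -0.2,"tx": 0.08,"ty": 0,"tz": 0.004,"wx": 0,"wy": 0,"wz": 0},{"fingers": -0.2,"tx": 0.1,"ty": 0,"tz": 0.004,"wx": 0,"wy": 0,"wz": 0},{"fingers": -0.2,"tx": 0.12,"ty": 0,"tz": 0.004,"wx": 0,"wy": 0,"wz": 0},{"fingers": -0.2,"tx": 0.14,"ty": 0,"tz": 0.004,"wx": 0,"wy": 0,"wz": 0},{"fingers": -0.2,"tx": 0.16,"ty": 0,"tz": 0.004,"wx": 0,"wy": 0,"wz": 0},{"fingers": -0.2,"tx": 0.18,"ty": 0,"tz": 0.004,"wx": 0,"wy": 0,"wz": 0},{"fingers": -0.2,"tx": 0.2,"ty": 0,"tz": 0.004,"wx": 0,"wy": 0,"wz": 0},{"fingers": -0.2,"tx": 0.21,"ty": 0,"tz": 0.004,"wx": 0,"wy": 0,"wz": 0}]'

```text
time_s: 11.0
tool_pos: [0.6751, 0.0158, 0.1695]
ee_rot: [[0.996, 0.088, 0.011], [0.088, -0.996, 0.001], [0.011, -0.0, -1.0]]
contact_force: [-0.3, 0.7, -0.0]
finger_gap: 0.4
```

>>> carry_out --targets '[{"fingers": -0.2,"tx": 0.01,"ty": 0,"tz": 0,"wx": 0,"wy": 0,"wz": 0},{"fingers": -0.2,"tx": 0.01,"ty": 0,"tz": 0,"wx": 0,"wy": 0,"wz": 0},{"fingers": -0.2,"tx": -0.04,"ty": 0,"tz": 0,"wx": 0,"wy": 0,"wz": 0},{"fingers": -0.2,"tx": -0.08,"ty": 0,"tz": 0,"wx": 0,"wy": 0,"wz": 0},{"fingers": -0.2,"tx": -0.12,"ty": 0,"tz": 0,"wx": 0,"wy": 0,"wz": 0},{"fingers": 1,"tx": -0.12,"ty": 0,"tz": -0.05,"wx": 0,"wy": 0,"wz": 0},{"fingers": 1,"tx": -0.12,"ty": 0,"tz": -0.05,"wx": 0,"wy": 0,"wz": 0}]'

```text
time_s: 11.7
tool_pos: [0.5499, 0.0049, 0.2195]
ee_rot: [[0.996, 0.087, 0.009], [0.087, -0.996, 0.001], [0.009, -0.0, -1.0]]
contact_force: [0.7, -0.6, 0.9]
finger_gap: 0.73
```

```bash
python3 - <<'E'
from h import *
w=snap('wrist','w7'); t=snap('top','t7'); s=snap('scene','s7')
M=np.zeros((300,800,3),np.uint8); M[:,:400]=cv2.resize(t['image'],(400,300)); M[:,400:]=cv2.resize(s['image'],(400,300))
cv2.imwrite('pics/m7.png',M[:,:,::-1])
a=carton(t,.411,-.186,.05);b=carton(t,.587,-.214,.044)
go(*a[0],.18,a[1])
E
```

```text
ctr [ 0.4107 -0.1859] size [0.0602 0.1417] yaw 9.9
ctr [ 0.5877 -0.2145] size [0.0559 0.1381] yaw -18.7
tx,ty,tz [-0.1573  0.1778  0.0358] w [-0.0001 -0.006  -0.0855] t 11.85 tcp [0.5516 0.005  0.2168] rows 5.0
```

View pics/m7.png

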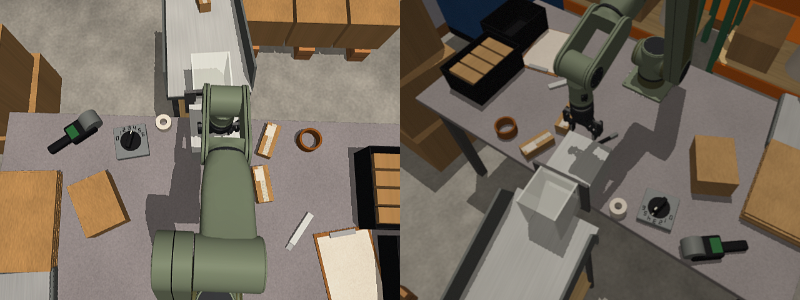

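c3 is visible in the tray at top-view (328,8). Next is B (c1).

>>> carry_out --targets '[{"fingers": 1,"tx": -0.157,"ty": 0.178,"tz": 0.0,"wx": 0,"wy": -0.006,"wz": -0.086},{"fingers": 1,"tx": -0.157,"ty": 0.178,"tz": 0.0,"wx": 0,"wy": -0.006,"wz": -0.086},{"fingers": 1,"tx": -0.157,"ty": 0.178,"tz": 0.0,"wx": 0,"wy": -0.006,"wz": -0.086},{"fingers": 1,"tx": -0.157,"ty": 0.178,"tz": 0.03,"wx": 0,"wy": -0.006,"wz": -0.086},{"fingers": 1,"tx": -0.157,"ty": 0.178,"tz": 0.036,"wx": 0,"wy": -0.006,"wz": -0.086},{"fingers": 1,"tx": -0.157,"ty": 0.178,"tz": 0.036,"wx": 0,"wy": -0.006,"wz": -0.086},{"fingers": 1,"tx": -0.157,"ty": 0.178,"tz": 0.036,"wx": 0,"wy": -0.006,"wz": -0.086}]'

```text
time_s: 12.55
tool_pos: [0.411, -0.1864, 0.1785]
ee_rot: [[0.985, 0.171, -0.002], [0.171, -0.985, 0.001], [-0.002, -0.002, -1.0]]
contact_force: [0.4, 0.1, 0.3]
finger_gap: 1.001
```

```bash
python3 - <<'E'
from h import *
w=snap('wrist','w8'); q,y,B=carton(w,.411,-.186,.05)
go(*q,.010,y)
t=snap('top','t8')
for z in(0,-.05,-.1): print(p2w(t,328,8,z))
I=t['image'].astype(int)[:130,260:410]; m=((I[...,0]-I[...,2]>40)).astype(np.uint8); print(cv2.connectedComponentsWithStats(m)[2:])
E
```

```text
ctr [ 0.4085 -0.1848] size [0.0601 0.1385] yaw 9.9
tx,ty,tz [-0.003  -0.0017  0.169 ] w [-0.0008  0.0008 -0.    ] t 12.6 tcp [ 0.4119 -0.1861  0.179 ] rows 4.0
[1.20629092 0.05360173 0.        ]
[ 1.24182071  0.0529068  -0.05      ]
[ 1.2773505   0.05221186 -0.1       ]
(array([[    0,     0,   150,   130, 18042],
       [   53,     0,     1,     1,     1],
       [   55,     0,     1,     1,     1],
       [   57,     0,    21,    21,   348],
       [  128,     0,    22,    93,  1088],
       [   54,     2,     5,    11,    18],
       [   58,    14,     1,     2,     2]], dtype=int32), array([[ 70.57654362,  67.57754129],
       [ 53.        ,   0.        ],
       [ 55.        ,   0.        ],
       [ 67.91666667,   9.25574713],
       [142.04044118,  32.296875  ],
       [ 56.05555556,   7.05555556],
       [ 58.        ,  14.5       ]]))
```

>>> carry_out --targets '[{"fingers": 1,"tx": -0.002,"ty": -0.001,"tz": 0.05,"wx": 0,"wy": 0,"wz": 0},{"fingers": 1,"tx": -0.002,"ty": -0.001,"tz": 0.1,"wx": 0,"wy": 0,"wz": 0},{"fingers": 1,"tx": -0.002,"ty": -0.001,"tz": 0.14,"wx": 0,"wy": 0,"wz": 0},{"fingers": 1,"tx": -0.002,"ty": -0.001,"tz": 0.169,"wx": 0,"wy": 0,"wz": 0},{"fingers": 1,"tx": -0.002,"ty": -0.001,"tz": 0.169,"wx": 0,"wy": 0,"wz": 0},{"fingers": -1,"tx": -0.002,"ty": -0.001,"tz": 0.169,"wx": 0,"wy": 0,"wz": 0},{"fingers": -1,"tx": -0.002,"ty": -0.001,"tz": 0.169,"wx": 0,"wy": 0,"wz": 0},{"fingers": -1,"tx": -0.002,"ty": -0.001,"tz": 0.169,"wx": 0,"wy": 0,"wz": 0},{"fingers": -1,"tx": -0.002,"ty": -0.001,"tz": 0.169,"wx": 0,"wy": 0,"wz": 0},{"fingers": -1,"tx": -0.002,"ty": -0.001,"tz": 0.169,"wx": 0,"wy": 0,"wz": 0}]'

```text
time_s: 13.65
tool_pos: [0.4109, -0.1858, 0.0119]
ee_rot: [[0.985, 0.173, 0.003], [0.173, -0.985, -0.001], [0.003, 0.002, -1.0]]
contact_force: [1.7, 1.6, 7.5]
finger_gap: 0.698
```

>>> carry_out --targets '[{"fingers": -1,"tx": 0.0,"ty": 0,"tz": -0.04,"wx": 0,"wy": 0,"wz": 0},{"fingers": -1,"tx": 0.0,"ty": 0,"tz": -0.08,"wx": 0,"wy": 0,"wz": 0},{"fingers": -1,"tx": 0.0,"ty": 0,"tz": -0.12,"wx": 0,"wy": 0,"wz": 0},{"fingers": -1,"tx": 0.0,"ty": 0,"tz": -0.16,"wx": 0,"wy": 0,"wz": 0},{"fingers": -1,"tx": 0.0,"ty": 0,"tz": -0.2,"wx": 0,"wy": 0,"wz": 0},{"fingers": -1,"tx": 0.0,"ty": 0,"tz": -0.2,"wx": 0,"wy": 0,"wz": 0}]'

```text
time_s: 14.25
tool_pos: [0.4121, -0.1868, 0.216]
ee_rot: [[0.985, 0.173, 0.011], [0.173, -0.985, -0.006], [0.01, 0.007, -1.0]]
contact_force: [1.0, 1.0, -2.9]
finger_gap: 0.699
```

```bash
python3 - <<'E'
from h import *
go(.588,.0075,.205,5); print(observe()['finger_gap'])
E
```

```text
tx,ty,tz [ 0.2067 -0.1611  0.0118] w [ 0.007  -0.01    0.0864] t 14.25 tcp [ 0.4121 -0.1868  0.216 ] rows 6.0
0.6991730996765667
```

>>> carry_out --targets '[{"fingers": -1,"tx": 0.206,"ty": -0.161,"tz": 0.0,"wx": 0,"wy": 0,"wz": 0.086},{"fingers": -1,"tx": 0.206,"ty": -0.161,"tz": 0.0,"wx": 0,"wy": 0,"wz": 0.086},{"fingers": -1,"tx": 0.206,"ty": -0.161,"tz": 0.0,"wx": 0,"wy": 0,"wz": 0.086},{"fingers": -1,"tx": 0.206,"ty": -0.161,"tz": 0.0,"wx": 0,"wy": 0,"wz": 0.086},{"fingers": -1,"tx": 0.206,"ty": -0.161,"tz": 0.0,"wx": 0,"wy": 0,"wz": 0.086},{"fingers": -1,"tx": 0.206,"ty": -0.161,"tz": 0.0,"wx": 0,"wy": 0,"wz": 0.086},{"fingers": -1,"tx": 0.206,"ty": -0.161,"tz": 0.0,"wx": 0,"wy": 0,"wz": 0.086},{"fingers": -1,"tx": 0.206,"ty": -0.161,"tz": 0.0,"wx": 0,"wy": 0,"wz": 0.086}]'

```text
time_s: 15.05
tool_pos: [0.5831, 0.0081, 0.2092]
ee_rot: [[0.996, 0.088, -0.004], [0.088, -0.996, -0.001], [-0.004, 0.0, -1.0]]
contact_force: [-0.8, -0.3, -1.5]
finger_gap: 0.695
```

```bash
python3 - <<'E'
from h import *
w=snap('wrist','w9'); go(.588,.0075,.153,5); print(observe()['finger_gap'])
T=snap('top','t9'); carton(T,.588,-.2145,.044)
M=np.zeros((300,800,3),np.uint8); M[:,:400]=cv2.resize(w['image'],(400,300)); M[:,400:]=cv2.resize(T['image'],(400,300))
cv2.imwrite('pics/m9.png',M[:,:,::-1])
E
```

```text
tx,ty,tz [0.0051 0.0006 0.0565] w [ 0.0003  0.003  -0.0004] t 15.1 tcp [0.583  0.0077 0.2095] rows 2.0
0.6981882230310855
ctr [ 0.5877 -0.2145] size [0.0559 0.1381] yaw -18.7
```

View pics/m9.png

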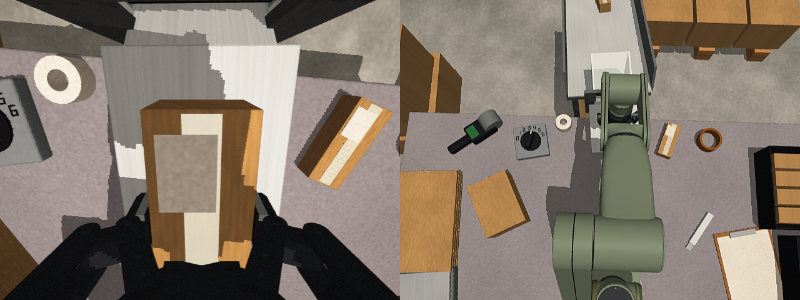

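>>> carry_out --targets '[{"fingers": -1,"tx": 0.003,"ty": 0,"tz": 0.03,"wx": 0,"wy": 0.003,"wz": 0},{"fingers": -1,"tx": 0.003,"ty": 0,"tz": 0.048,"wx": 0,"wy": 0.003,"wz": 0},{"fingers": -1,"tx": 0.003,"ty": 0,"tz": 0.056,"wx": 0,"wy": 0.003,"wz": 0},{"fingers": -1,"tx": 0.003,"ty": 0,"tz": 0.056,"wx": 0,"wy": 0.003,"wz": 0},{"fingers": 1,"tx": 0.003,"ty": 0,"tz": 0.056,"wx": 0,"wy": 0.003,"wz": 0},{"fingers": 1,"tx": 0.003,"ty": 0,"tz": 0.056,"wx": 0,"wy": 0.003,"wz": 0},{"fingers": 1,"tx": 0.003,"ty": 0,"tz": 0.056,"wx": 0,"wy": 0.003,"wz": 0},{"fingers": 1,"tx": 0.003,"ty": 0,"tz": 0.01,"wx": 0,"wy": 0.003,"wz": 0},{"fingers": 1,"tx": 0.003,"ty": 0,"tz": -0.03,"wx": 0,"wy": 0.003,"wz": 0},{"fingers": 1,"tx": 0.003,"ty": 0,"tz": -0.05,"wx": 0,"wy": 0.003,"wz": 0}]'

```text
time_s: 16.15
tool_pos: [0.589, 0.0092, 0.2647]
ee_rot: [[0.996, 0.088, 0.009], [0.088, -0.996, 0.0], [0.009, 0.0, -1.0]]
contact_force: [-0.5, -0.1, 0.5]
finger_gap: 1.002
```

>>> carry_out --targets '[{"fingers": -0.2,"tx": -0.05,"ty": 0,"tz": 0,"wx": 0,"wy": 0,"wz": 0},{"fingers": -0.2,"tx": -0.1,"ty": 0,"tz": 0,"wx": 0,"wy": 0,"wz": 0},{"fingers": -0.2,"tx": -0.13,"ty": 0,"tz": 0,"wx": 0,"wy": 0,"wz": 0},{"fingers": -0.2,"tx": -0.13,"ty": 0,"tz": 0.05,"wx": 0,"wy": 0,"wz": 0},{"fingers": -0.2,"tx": -0.13,"ty": 0,"tz": 0.09,"wx": 0,"wy": 0,"wz": 0},{"fingers": -0.2,"tx": -0.13,"ty": 0,"tz": 0.09,"wx": 0,"wy": 0,"wz": 0}]'

```text
time_s: 16.75
tool_pos: [0.4544, -0.0022, 0.1664]
ee_rot: [[0.996, 0.088, -0.007], [0.088, -0.996, 0.001], [-0.007, -0.001, -1.0]]
contact_force: [-0.9, -0.5, -0.6]
finger_gap: 0.399
```

```bash
python3 - <<'E'
from h import *
s=observe();print(s['tool_pos'],s['finger_gap'],s['contact_force'])
w=snap('wrist','w10'); q,y,B=carton(w,.591,.0075,.19,.12)
E
```

```text
[ 0.45444305 -0.00217802  0.16638266] 0.3987394161286561 [-0.86547272 -0.51108157 -0.55921182]
ctr [0.542  0.0035] size [0.0552 0.0591] yaw -85.0
```

>>> carry_out --targets '[{"fingers": -0.2,"tx": 0.03,"ty": 0,"tz": 0.004,"wx": 0,"wy": 0,"wz": 0},{"fingers": -0.2,"tx": 0.05,"ty": 0,"tz": 0.004,"wx": 0,"wy": 0,"wz": 0},{"fingers": -0.2,"tx": 0.075,"ty": 0,"tz": 0.004,"wx": 0,"wy": 0,"wz": 0},{"fingers": -0.2,"tx": 0.1,"ty": 0,"tz": 0.004,"wx": 0,"wy": 0,"wz": 0},{"fingers": -0.2,"tx": 0.12,"ty": 0,"tz": 0.004,"wx": 0,"wy": 0,"wz": 0},{"fingers": -0.2,"tx": 0.14,"ty": 0,"tz": 0.004,"wx": 0,"wy": 0,"wz": 0},{"fingers": -0.2,"tx": 0.16,"ty": 0,"tz": 0.004,"wx": 0,"wy": 0,"wz": 0},{"fingers": -0.2,"tx": 0.18,"ty": 0,"tz": 0.004,"wx": 0,"wy": 0,"wz": 0},{"fingers": -0.2,"tx": 0.2,"ty": 0,"tz": 0.004,"wx": 0,"wy": 0,"wz": 0},{"fingers": -0.2,"tx": 0.215,"ty": 0,"tz": 0.004,"wx": 0,"wy": 0,"wz": 0}]'

```text
time_s: 17.8
tool_pos: [0.6754, 0.0168, 0.1695]
ee_rot: [[0.996, 0.088, 0.008], [0.088, -0.996, 0.0], [0.008, 0.0, -1.0]]
contact_force: [0.3, -0.0, 0.0]
finger_gap: 0.398
```

>>> carry_out --targets '[{"fingers": -0.2,"tx": 0.01,"ty": 0,"tz": 0,"wx": 0,"wy": 0,"wz": 0},{"fingers": -0.2,"tx": 0.01,"ty": 0,"tz": 0,"wx": 0,"wy": 0,"wz": 0},{"fingers": -0.2,"tx": -0.04,"ty": 0,"tz": 0,"wx": 0,"wy": 0,"wz": 0},{"fingers": -0.2,"tx": -0.08,"ty": 0,"tz": 0,"wx": 0,"wy": 0,"wz": 0},{"fingers": -0.2,"tx": -0.12,"ty": 0,"tz": 0,"wx": 0,"wy": 0,"wz": 0},{"fingers": 1,"tx": -0.12,"ty": 0,"tz": -0.05,"wx": 0,"wy": 0,"wz": 0},{"fingers": 1,"tx": -0.12,"ty": 0,"tz": -0.05,"wx": 0,"wy": 0,"wz": 0}]'

```text
time_s: 18.5
tool_pos: [0.5508, 0.0059, 0.22]
ee_rot: [[0.996, 0.087, 0.007], [0.087, -0.996, 0.0], [0.007, 0.0, -1.0]]
contact_force: [1.6, -0.2, 1.8]
finger_gap: 0.725
```

```bash
python3 - <<'E'
from h import *
w=snap('wrist','w11'); t=snap('top','t11')
a=carton(t,.588,-.2145,.044); go(*a[0],.18,a[1])
M=np.zeros((300,800,3),np.uint8); M[:,:400]=cv2.resize(w['image'],(400,300)); M[:,400:]=cv2.resize(t['image'],(400,300))
cv2.imwrite('pics/m11.png',M[:,:,::-1])
E
```

```text
ctr [ 0.5877 -0.2145] size [0.0559 0.1381] yaw -18.7
tx,ty,tz [0.0157 0.2227 0.0382] w [-0.001  -0.0054  0.4138] t 18.6 tcp [0.5524 0.006  0.2181] rows 5.0
```

View pics/m11.png

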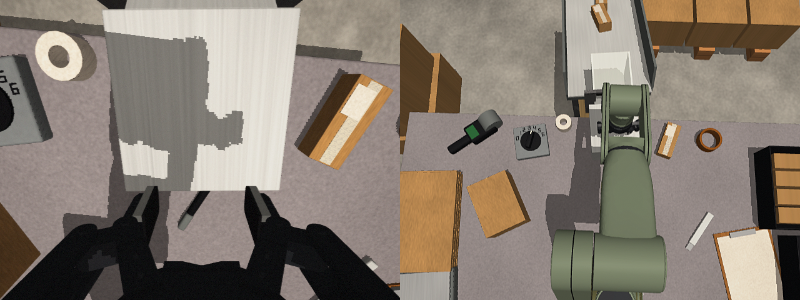

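Deck is clear and the second carton is in the tray at top-view (320,20). Last is A (c4).

>>> carry_out --targets '[{"fingers": 1,"tx": 0.016,"ty": 0.223,"tz": 0.0,"wx": 0,"wy": -0.005,"wz": 0.414},{"fingers": 1,"tx": 0.016,"ty": 0.223,"tz": 0.0,"wx": 0,"wy": -0.005,"wz": 0.414},{"fingers": 1,"tx": 0.016,"ty": 0.223,"tz": 0.0,"wx": 0,"wy": -0.005,"wz": 0.414},{"fingers": 1,"tx": 0.016,"ty": 0.223,"tz": 0.0,"wx": 0,"wy": -0.005,"wz": 0.414},{"fingers": 1,"tx": 0.016,"ty": 0.223,"tz": 0.038,"wx": 0,"wy": -0.005,"wz": 0.414},{"fingers": 1,"tx": 0.016,"ty": 0.223,"tz": 0.038,"wx": 0,"wy": -0.005,"wz": 0.414},{"fingers": 1,"tx": 0.016,"ty": 0.223,"tz": 0.038,"wx": 0,"wy": -0.005,"wz": 0.414},{"fingers": 1,"tx": 0.016,"ty": 0.223,"tz": 0.038,"wx": 0,"wy": -0.005,"wz": 0.414}]'

```text
time_s: 19.4
tool_pos: [0.5888, -0.2139, 0.1789]
ee_rot: [[0.948, -0.32, -0.002], [-0.32, -0.948, 0.001], [-0.002, -0.0, -1.0]]
contact_force: [0.2, 0.5, 0.5]
finger_gap: 1.0
```

```bash
python3 - <<'E'
from h import *
w=snap('wrist','w12'); q,y,B=carton(w,.588,-.2145,.044); go(*q,.010,y); draw(w,B,.044,'w12d')
E
```

```text
ctr [ 0.5865 -0.2145] size [0.0563 0.1372] yaw -18.8
tx,ty,tz [-0.0019  0.0015  0.1693] w [-0.0002  0.001   0.0035] t 19.45 tcp [ 0.5889 -0.2138  0.1793] rows 4.0
```

View pics/w12d.png

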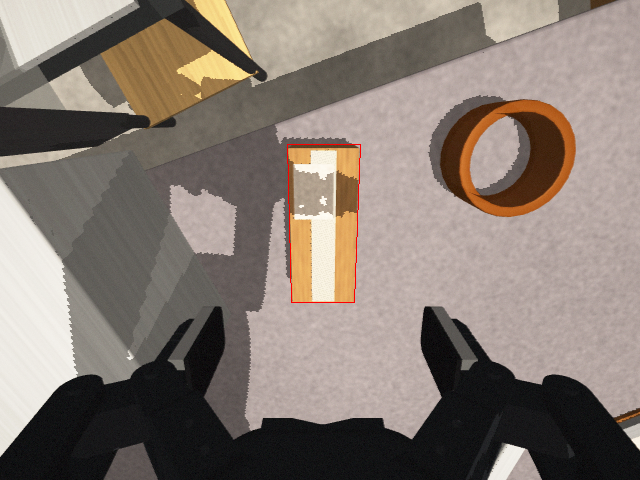

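>>> carry_out --targets '[{"fingers": 1,"tx": -0.002,"ty": 0.001,"tz": 0.05,"wx": 0,"wy": 0,"wz": 0},{"fingers": 1,"tx": -0.002,"ty": 0.001,"tz": 0.1,"wx": 0,"wy": 0,"wz": 0},{"fingers": 1,"tx": -0.002,"ty": 0.001,"tz": 0.14,"wx": 0,"wy": 0,"wz": 0},{"fingers": 1,"tx": -0.002,"ty": 0.001,"tz": 0.17,"wx": 0,"wy": 0,"wz": 0},{"fingers": 1,"tx": -0.002,"ty": 0.001,"tz": 0.17,"wx": 0,"wy": 0,"wz": 0},{"fingers": -1,"tx": -0.002,"ty": 0.001,"tz": 0.17,"wx": 0,"wy": 0,"wz": 0},{"fingers": -1,"tx": -0.002,"ty": 0.001,"tz": 0.17,"wx": 0,"wy": 0,"wz": 0},{"fingers": -1,"tx": -0.002,"ty": 0.001,"tz": 0.17,"wx": 0,"wy": 0,"wz": 0},{"fingers": -1,"tx": -0.002,"ty": 0.001,"tz": 0.17,"wx": 0,"wy": 0,"wz": 0},{"fingers": -1,"tx": -0.002,"ty": 0.001,"tz": 0.17,"wx": 0,"wy": 0,"wz": 0}]'

```text
time_s: 20.45
tool_pos: [0.5876, -0.2153, 0.011]
ee_rot: [[0.947, -0.32, 0.003], [-0.32, -0.947, -0.001], [0.003, -0.0, -1.0]]
contact_force: [0.3, 1.0, 7.2]
finger_gap: 0.647
```

>>> carry_out --targets '[{"fingers": -1,"tx": 0.0,"ty": 0,"tz": -0.04,"wx": 0,"wy": 0,"wz": 0},{"fingers": -1,"tx": 0.0,"ty": 0,"tz": -0.08,"wx": 0,"wy": 0,"wz": 0},{"fingers": -1,"tx": 0.0,"ty": 0,"tz": -0.12,"wx": 0,"wy": 0,"wz": 0},{"fingers": -1,"tx": 0.0,"ty": 0,"tz": -0.16,"wx": 0,"wy": 0,"wz": 0},{"fingers": -1,"tx": 0.0,"ty": 0,"tz": -0.2,"wx": 0,"wy": 0,"wz": 0},{"fingers": -1,"tx": 0.0,"ty": 0,"tz": -0.2,"wx": 0,"wy": 0,"wz": 0}]'

```text
time_s: 21.05
tool_pos: [0.5891, -0.2162, 0.2158]
ee_rot: [[0.947, -0.321, 0.011], [-0.32, -0.947, -0.004], [0.012, 0.001, -1.0]]
contact_force: [0.7, -0.5, -1.2]
finger_gap: 0.646
```

```bash
python3 - <<'E'
from h import *
go(.588,.0075,.205,5); print(observe()['finger_gap'])
E
```

```text
tx,ty,tz [-0.0729 -0.2116  0.0098] w [ 0.003  -0.0112 -0.4135] t 21.05 tcp [ 0.5891 -0.2162  0.2158] rows 5.0
0.6464312927874272
```

>>> carry_out --targets '[{"fingers": -1,"tx": -0.072,"ty": -0.212,"tz": 0.0,"wx": 0,"wy": 0,"wz": -0.414},{"fingers": -1,"tx": -0.072,"ty": -0.212,"tz": 0.0,"wx": 0,"wy": 0,"wz": -0.414},{"fingers": -1,"tx": -0.072,"ty": -0.212,"tz": 0.0,"wx": 0,"wy": 0,"wz": -0.414},{"fingers": -1,"tx": -0.072,"ty": -0.212,"tz": 0.0,"wx": 0,"wy": 0,"wz": -0.414},{"fingers": -1,"tx": -0.072,"ty": -0.212,"tz": 0.0,"wx": 0,"wy": 0,"wz": -0.414},{"fingers": -1,"tx": -0.072,"ty": -0.212,"tz": 0.0,"wx": 0,"wy": 0,"wz": -0.414},{"fingers": -1,"tx": -0.072,"ty": -0.212,"tz": 0.0,"wx": 0,"wy": 0,"wz": -0.414}]'

```text
time_s: 21.75
tool_pos: [0.5853, 0.0091, 0.2077]
ee_rot: [[0.996, 0.089, -0.004], [0.089, -0.996, 0.0], [-0.004, -0.001, -1.0]]
contact_force: [0.2, -0.9, -2.2]
finger_gap: 0.647
```

```bash
python3 - <<'E'
from h import *
w=snap('wrist','w13'); go(.588,.0075,.153,5); print(observe()['finger_gap']); cv2.imwrite('pics/w13s.png',cv2.resize(w['image'],(320,240))[:,:,::-1])
E
```

```text
tx,ty,tz [0.0026 0.0011 0.0548] w [-0.0007  0.0035  0.0005] t 21.8 tcp [0.5855 0.0083 0.2078] rows 2.0
0.6463870724939269
```

View pics/w13s.png

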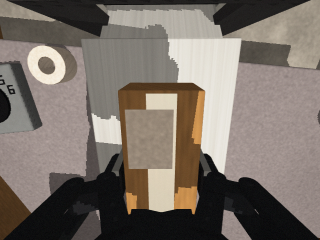

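Carton is held straight above the deck (front edge at y≈85 in the picture). Placing it, then pushing.

>>> carry_out --targets '[{"fingers": -1,"tx": 0.002,"ty": 0,"tz": 0.03,"wx": 0,"wy": 0.003,"wz": 0},{"fingers": -1,"tx": 0.002,"ty": 0,"tz": 0.048,"wx": 0,"wy": 0.003,"wz": 0},{"fingers": -1,"tx": 0.002,"ty": 0,"tz": 0.055,"wx": 0,"wy": 0.003,"wz": 0},{"fingers": -1,"tx": 0.002,"ty": 0,"tz": 0.055,"wx": 0,"wy": 0.003,"wz": 0},{"fingers": 1,"tx": 0.002,"ty": 0,"tz": 0.055,"wx": 0,"wy": 0.003,"wz": 0},{"fingers": 1,"tx": 0.002,"ty": 0,"tz": 0.055,"wx": 0,"wy": 0.003,"wz": 0},{"fingers": 1,"tx": 0.002,"ty": 0,"tz": 0.055,"wx": 0,"wy": 0.003,"wz": 0},{"fingers": 1,"tx": 0.002,"ty": 0,"tz": 0.01,"wx": 0,"wy": 0.003,"wz": 0},{"fingers": 1,"tx": 0.002,"ty": 0,"tz": -0.03,"wx": 0,"wy": 0.003,"wz": 0},{"fingers": 1,"tx": 0.002,"ty": 0,"tz": -0.05,"wx": 0,"wy": 0.003,"wz": 0}]'

```text
time_s: 22.8
tool_pos: [0.5895, 0.009, 0.2627]
ee_rot: [[0.996, 0.088, 0.007], [0.088, -0.996, 0.001], [0.007, -0.001, -1.0]]
contact_force: [0.3, 0.8, 0.3]
finger_gap: 0.998
```

>>> carry_out --targets '[{"fingers": -0.2,"tx": -0.05,"ty": 0,"tz": 0,"wx": 0,"wy": 0,"wz": 0},{"fingers": -0.2,"tx": -0.1,"ty": 0,"tz": 0,"wx": 0,"wy": 0,"wz": 0},{"fingers": -0.2,"tx": -0.13,"ty": 0,"tz": 0,"wx": 0,"wy": 0,"wz": 0},{"fingers": -0.2,"tx": -0.13,"ty": 0,"tz": 0.05,"wx": 0,"wy": 0,"wz": 0},{"fingers": -0.2,"tx": -0.13,"ty": 0,"tz": 0.09,"wx": 0,"wy": 0,"wz": 0},{"fingers": -0.2,"tx": -0.13,"ty": 0,"tz": 0.09,"wx": 0,"wy": 0,"wz": 0}]'

```text
time_s: 23.4
tool_pos: [0.4547, -0.0022, 0.1647]
ee_rot: [[0.996, 0.088, -0.009], [0.088, -0.996, 0.002], [-0.009, -0.002, -1.0]]
contact_force: [0.4, 0.8, 0.1]
finger_gap: 0.401
```

```bash
python3 - <<'E'
from h import *
s=observe();print(s['tool_pos'],s['finger_gap'],s['contact_force'])
w=snap('wrist','w14'); q,y,B=carton(w,.591,.0075,.184,.12)
E
```

```text
[ 0.45472938 -0.00218123  0.16470014] 0.4012784999565991 [0.35690466 0.75915632 0.06585673]
ctr [0.544  0.0035] size [0.0543 0.0552] yaw -85.0
```

>>> carry_out --targets '[{"fingers": -0.2,"tx": 0.03,"ty": 0,"tz": 0.002,"wx": 0,"wy": 0,"wz": 0},{"fingers": -0.2,"tx": 0.05,"ty": 0,"tz": 0.002,"wx": 0,"wy": 0,"wz": 0},{"fingers": -0.2,"tx": 0.075,"ty": 0,"tz": 0.002,"wx": 0,"wy": 0,"wz": 0},{"fingers": -0.2,"tx": 0.1,"ty": 0,"tz": 0.002,"wx": 0,"wy": 0,"wz": 0},{"fingers": -0.2,"tx": 0.12,"ty": 0,"tz": 0.002,"wx": 0,"wy": 0,"wz": 0},{"fingers": -0.2,"tx": 0.14,"ty": 0,"tz": 0.002,"wx": 0,"wy": 0,"wz": 0},{"fingers": -0.2,"tx": 0.16,"ty": 0,"tz": 0.002,"wx": 0,"wy": 0,"wz": 0},{"fingers": -0.2,"tx": 0.18,"ty": 0,"tz": 0.002,"wx": 0,"wy": 0,"wz": 0},{"fingers": -0.2,"tx": 0.2,"ty": 0,"tz": 0.002,"wx": 0,"wy": 0,"wz": 0},{"fingers": -0.2,"tx": 0.215,"ty": 0,"tz": 0.002,"wx": 0,"wy": 0,"wz": 0}]'

```text
time_s: 24.45
tool_pos: [0.6757, 0.0168, 0.1694]
ee_rot: [[0.996, 0.088, 0.006], [0.088, -0.996, 0.001], [0.006, -0.001, -1.0]]
contact_force: [0.0, -0.6, -0.3]
finger_gap: 0.398
```

>>> carry_out --targets '[{"fingers": -0.2,"tx": 0.01,"ty": 0,"tz": 0,"wx": 0,"wy": 0,"wz": 0},{"fingers": -0.2,"tx": 0.01,"ty": 0,"tz": 0,"wx": 0,"wy": 0,"wz": 0},{"fingers": -0.2,"tx": -0.04,"ty": 0,"tz": 0,"wx": 0,"wy": 0,"wz": 0},{"fingers": -0.2,"tx": -0.08,"ty": 0,"tz": 0,"wx": 0,"wy": 0,"wz": 0},{"fingers": -0.2,"tx": -0.12,"ty": 0,"tz": 0,"wx": 0,"wy": 0,"wz": 0},{"fingers": 1,"tx": -0.12,"ty": 0,"tz": -0.06,"wx": 0,"wy": 0,"wz": 0},{"fingers": 1,"tx": -0.12,"ty": 0,"tz": -0.06,"wx": 0,"wy": 0,"wz": 0}]'

```text
time_s: 25.15
tool_pos: [0.5503, 0.0058, 0.229]
ee_rot: [[0.996, 0.088, 0.002], [0.088, -0.996, 0.001], [0.002, -0.001, -1.0]]
contact_force: [1.8, 0.1, 0.6]
finger_gap: 0.728
```

```bash
python3 - <<'E'
from h import *
w=snap('wrist','w15'); t=snap('top','t15'); s=snap('scene','s15')
M=np.zeros((600,800,3),np.uint8); M[:300,:400]=cv2.resize(w['image'],(400,300)); M[:300,400:]=cv2.resize(s['image'],(400,300))
M[300:,:400]=cv2.resize(t['image'],(400,300)); M[300:,400:]=cv2.resize(t['image'][:150,240:440],(400,300))
cv2.imwrite('pics/m15.png',M[:,:,::-1]); go(.562,.331,.22,-11)
E
```

```text
tx,ty,tz [ 0.0371 -0.3231  0.0082] w [-0.0014 -0.0032  0.2798] t 25.3 tcp [0.5533 0.0059 0.2278] rows 7.0
```

View pics/m15.png

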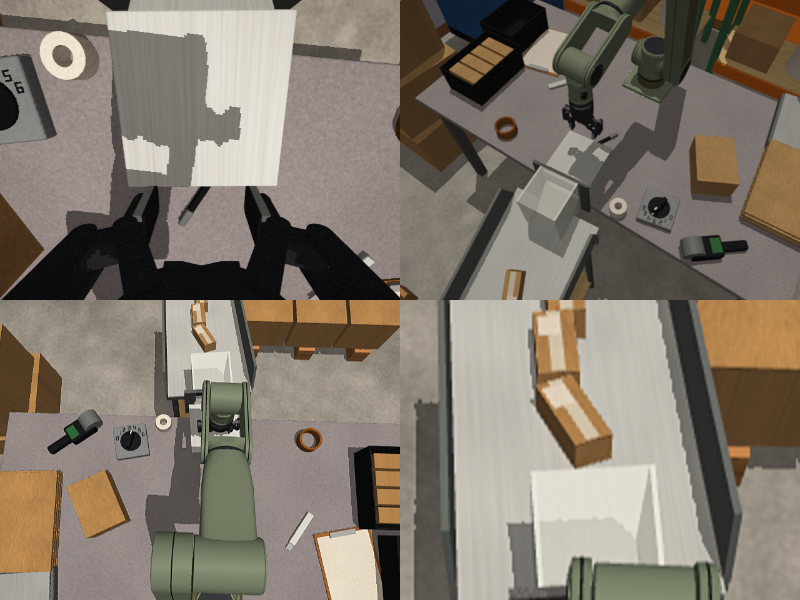

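All three cartons are in the tray and the bench is clear of cartons. Now the dial goes back to 0.

>>> carry_out --targets '[{"fingers": 1,"tx": 0.04,"ty": -0.327,"tz": 0.0,"wx": 0,"wy": -0.003,"wz": 0.265},{"fingers": 1,"tx": 0.04,"ty": -0.327,"tz": 0.0,"wx": 0,"wy": -0.003,"wz": 0.265},{"fingers": 1,"tx": 0.04,"ty": -0.327,"tz": 0.0,"wx": 0,"wy": -0.003,"wz": 0.265},{"fingers": 1,"tx": 0.04,"ty": -0.327,"tz": 0.0,"wx": 0,"wy": -0.003,"wz": 0.265},{"fingers": 1,"tx": 0.04,"ty": -0.327,"tz": 0.0,"wx": 0,"wy": -0.003,"wz": 0.265},{"fingers": 1,"tx": 0.04,"ty": -0.327,"tz": 0.0,"wx": 0,"wy": -0.003,"wz": 0.265},{"fingers": 1,"tx": 0.04,"ty": -0.327,"tz": 0.03,"wx": 0,"wy": -0.003,"wz": 0.265},{"fingers": 1,"tx": 0.04,"ty": -0.327,"tz": 0.05,"wx": 0,"wy": -0.003,"wz": 0.265},{"fingers": 1,"tx": 0.04,"ty": -0.327,"tz": 0.05,"wx": 0,"wy": -0.003,"wz": 0.265},{"fingers": 1,"tx": 0.04,"ty": -0.327,"tz": 0.05,"wx": 0,"wy": -0.003,"wz": 0.265}]'

```text
time_s: 26.3
tool_pos: [0.5643, 0.335, 0.1758]
ee_rot: [[0.984, -0.176, -0.004], [-0.176, -0.984, 0.0], [-0.004, 0.001, -1.0]]
contact_force: [0.2, 0.7, 1.4]
finger_gap: 1.003
```

```bash
python3 - <<'E'
from h import *
go(.5635,.3345,.046,-10)
w=snap('wrist','w16'); draw(w,[(.5635+.033,.3345-.0058),(.5635-.033,.3345+.0058)],.069,'w16d')
I=cv2.imread('pics/w16d.png'); cv2.imwrite('pics/w16d.png',cv2.resize(I[100:320,220:420],None,fx=2,fy=2))
E
```

```text
tx,ty,tz [-1.000e-04  6.000e-04  1.298e-01] w [ 0.0005  0.0044 -0.0028] t 26.3 tcp [0.5643 0.335  0.1758] rows 3.0
```

View pics/w16d.png

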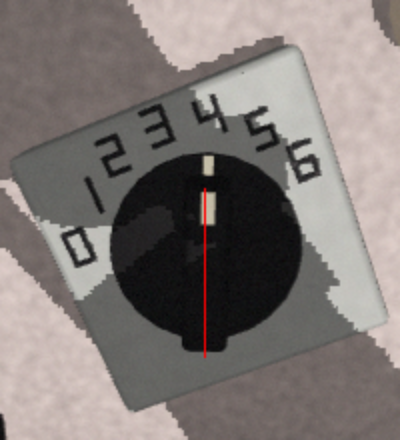

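>>> carry_out --targets '[{"fingers": 1,"tx": 0,"ty": 0,"tz": 0.05,"wx": 0,"wy": 0.004,"wz": 0},{"fingers": 1,"tx": 0,"ty": 0,"tz": 0.09,"wx": 0,"wy": 0.004,"wz": 0},{"fingers": 1,"tx": 0,"ty": 0,"tz": 0.115,"wx": 0,"wy": 0.004,"wz": 0},{"fingers": 1,"tx": 0,"ty": 0,"tz": 0.129,"wx": 0,"wy": 0.004,"wz": 0},{"fingers": -1,"tx": 0,"ty": 0,"tz": 0.129,"wx": 0,"wy": 0.004,"wz": 0},{"fingers": -1,"tx": 0,"ty": 0,"tz": 0.129,"wx": 0,"wy": 0.004,"wz": 0},{"fingers": -1,"tx": 0,"ty": 0,"tz": 0.129,"wx": 0,"wy": 0.004,"wz": 0},{"fingers": -1,"tx": 0,"ty": 0,"tz": 0.129,"wx": 0,"wy": 0.004,"wz": 0},{"fingers": -1,"tx": 0,"ty": 0,"tz": 0.129,"wx": 0,"wy": 0.004,"wz": 0},{"fingers": -1,"tx": 0,"ty": 0,"tz": 0.129,"wx": 0,"wy": 0.004,"wz": 0}]' --grip_force 40

```text
time_s: 27.35
tool_pos: [0.5645, 0.3348, 0.0492]
ee_rot: [[0.984, -0.176, 0.003], [-0.176, -0.984, -0.0], [0.003, -0.0, -1.0]]
contact_force: [0.6, -3.6, 5.8]
finger_gap: 0.196
```

>>> carry_out --targets '[{"fingers": -1,"tx": 0,"ty": 0,"tz": 0,"wx": 0,"wy": 0,"wz": -0.12},{"fingers": -1,"tx": 0,"ty": 0,"tz": 0,"wx": 0,"wy": 0,"wz": -0.24},{"fingers": -1,"tx": 0,"ty": 0,"tz": 0,"wx": 0,"wy": 0,"wz": -0.36},{"fingers": -1,"tx": 0,"ty": 0,"tz": 0,"wx": 0,"wy": 0,"wz": -0.48},{"fingers": -1,"tx": 0,"ty": 0,"tz": 0,"wx": 0,"wy": 0,"wz": -0.6},{"fingers": -1,"tx": 0,"ty": 0,"tz": 0,"wx": 0,"wy": 0,"wz": -0.72},{"fingers": -1,"tx": 0,"ty": 0,"tz": 0,"wx": 0,"wy": 0,"wz": -0.8}]'

```text
time_s: 28.05
tool_pos: [0.5643, 0.3353, 0.0492]
ee_rot: [[0.81, 0.586, 0.002], [0.586, -0.81, 0.001], [0.002, 0.001, -1.0]]
contact_force: [-1.7, -2.5, 5.3]
finger_gap: 0.202
```

```bash
python3 -c "
from h import *
s=observe();R=s['ee_rot'];print(np.degrees(np.arctan2(R[1,0],R[0,0])),s['finger_gap'],s['contact_force'],s['wrist_torque'],s['tool_pos'])"
```

```text
35.90339368995877 0.20190407304237049 [-1.73492099 -2.52995495  5.33252089] [-0.38468619  0.19976687 -0.23753789] [0.56430043 0.3352888  0.04918882]
```

Half way, forces small. Second half, then release and rise.

>>> carry_out --targets '[{"fingers": -1,"tx": 0,"ty": 0,"tz": 0,"wx": 0,"wy": 0,"wz": -0.12},{"fingers": -1,"tx": 0,"ty": 0,"tz": 0,"wx": 0,"wy": 0,"wz": -0.24},{"fingers": -1,"tx": 0,"ty": 0,"tz": 0,"wx": 0,"wy": 0,"wz": -0.36},{"fingers": -1,"tx": 0,"ty": 0,"tz": 0,"wx": 0,"wy": 0,"wz": -0.48},{"fingers": -1,"tx": 0,"ty": 0,"tz": 0,"wx": 0,"wy": 0,"wz": -0.6},{"fingers": -1,"tx": 0,"ty": 0,"tz": 0,"wx": 0,"wy": 0,"wz": -0.72},{"fingers": -1,"tx": 0,"ty": 0,"tz": 0,"wx": 0,"wy": 0,"wz": -0.79},{"fingers": -1,"tx": 0,"ty": 0,"tz": 0,"wx": 0,"wy": 0,"wz": -0.79}]'

```text
time_s: 28.85
tool_pos: [0.5639, 0.3355, 0.0492]
ee_rot: [[0.156, 0.988, 0.002], [0.988, -0.156, 0.001], [0.001, 0.001, -1.0]]
contact_force: [-1.7, -2.6, 5.7]
finger_gap: 0.202
```

>>> carry_out --targets '[{"fingers": 1,"tx": 0,"ty": 0,"tz": 0,"wx": 0,"wy": 0,"wz": 0},{"fingers": 1,"tx": 0,"ty": 0,"tz": 0,"wx": 0,"wy": 0,"wz": 0},{"fingers": 1,"tx": 0,"ty": 0,"tz": 0,"wx": 0,"wy": 0,"wz": 0},{"fingers": 1,"tx": 0,"ty": 0,"tz": 0,"wx": 0,"wy": 0,"wz": 0},{"fingers": 1,"tx": 0,"ty": 0,"tz": -0.05,"wx": 0,"wy": 0,"wz": 0},{"fingers": 1,"tx": 0,"ty": 0,"tz": -0.1,"wx": 0,"wy": 0,"wz": 0},{"fingers": 1,"tx": 0,"ty": 0,"tz": -0.15,"wx": 0,"wy": 0,"wz": 0},{"fingers": 1,"tx": 0,"ty": 0,"tz": -0.18,"wx": 0,"wy": 0,"wz": 0},{"fingers": 1,"tx": 0,"ty": 0,"tz": -0.18,"wx": 0,"wy": 0,"wz": 0},{"fingers": 1,"tx": 0,"ty": 0,"tz": -0.18,"wx": 0,"wy": 0,"wz": 0}]'

```text
time_s: 29.85
tool_pos: [0.5637, 0.3353, 0.2278]
ee_rot: [[0.157, 0.988, 0.002], [0.988, -0.157, 0.001], [0.001, 0.002, -1.0]]
contact_force: [-1.2, -0.9, -0.3]
finger_gap: 1.001
```

```bash
python3 - <<'E'
from h import *
w=snap('wrist','w17'); t=snap('top','t17'); s=snap('scene','s17')
M=np.zeros((600,800,3),np.uint8); M[:300,:400]=cv2.resize(w['image'],(400,300)); M[:300,400:]=cv2.resize(s['image'],(400,300))
M[300:,:400]=cv2.resize(t['image'],(400,300)); M[300:,400:]=cv2.resize(t['image'][:210,240:520],(400,300))
cv2.imwrite('pics/m17.png',M[:,:,::-1]); o=observe(); print(o['tool_pos'],o['contact_force'])
E
```

```text
[0.56294653 0.33484308 0.22532915] [-0.61028716  0.32875634 -0.17614416]
```

View pics/m17.png

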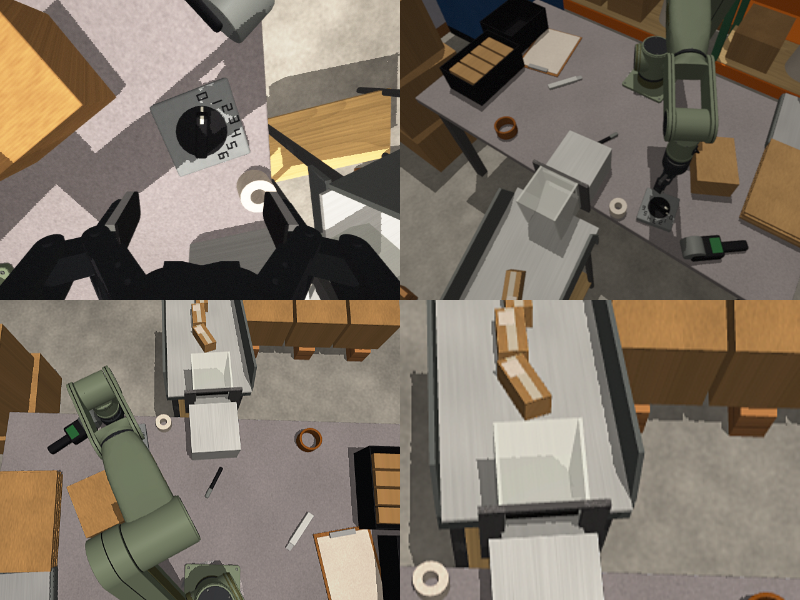

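```bash
python3 -c "
from h import *
print(sign_off())"
```

```text
the job is handed in; nothing more can be done
None
```

I turned the dial from 1 to 4, then sent the three slim cartons on the bench (c3, c1 and c4, identified by size) through the flap one at a time. Each was pushed along the loading deck. The fourth (c2) was not there. I then turned the dial back to 0, raised the open gripper clear, and handed in at about 30 s; the hand-in gave no verdict.

My last pictures showed:
- **Cartons:** all three are in the tray, and the deck and bench are clear of cartons.
- **Dial:** the mark is at 0, and the measured turn back was about 1.59 rad.
- **Flap:** it looks shut in the top view. I judged this by eye only.
- **Other things on the bench:** they look unmoved, though the arm partly hid the printer and the large carton in the last top view.
- **Contact:** the robot touches nothing, with residual force under 1 N.

**Not fully checked:** the carton farthest down the tray lies partly outside the camera views. I put its centre at roughly 0.6–0.65 m beyond the mouth, within the 0.72 m limit, but could not measure it directly.

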